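# Inspect a carved printing block with the loupe at focal height

## Robot

A 7-joint arm with a two-finger parallel gripper is mounted at the origin on the work surface. World frame = base frame: x ahead of the robot, y to its left, z up, the work surface at z = 0. Lengths are in m, angles in rad, forces in N, time in s.
With the tool pointing down it reaches from about 0.425 to 0.825 m from the base axis. Payload 3.6 kg.
Tool frame: the origin (TCP) lies midway between the tips of the shut fingers; the grasp point (between the pads) lies 19 mm behind it; y points along the fingers, x is the direction in which the jaws open and shut, and the axes are right-handed (so a half turn about y gives the same grasp; the last joint's range is limited). The gripper opens to 85 mm and grips with 20 to 120 N. Pads are 22 mm wide; open, the fingers measure 114 mm over their backs; the gripper's body (76 mm by 85 mm) begins 54 mm behind the grasp point. The pads swing forward as they close: fully open they stand 13 mm farther back than shut.
Start: joints at [-1.264, 0.615, -0.013, 1.423, 0.008, 1.103, -0.04], TCP at [0.213, 0.614, 0.2] pointing down, gripper open.
Joint ranges: [-3.12, 3.12], [-0.3, 2.06], [-1.34, 1.32], [0.26, 2.42], [-1.36, 4.5], [0.01, 1.98], [-2.84, 2.84]. Speed limits (rad/s): [2.79, 2.79, 3.14, 3.14, 3.14, 3.14, 3.14].

## Interface

Orientations are given as a unit quaternion [w, x, y, z].
In Python, from bench import ctrl gives the robot as it stands.
- The arm moves only by the shell command python3 -m handwheel 'ROWS' [OPENING] [FORCE]. ROWS is text: rows parted by semicolons, each of 6 numbers parted by spaces: the shift along the tool's x, y, z in units of 0.1 m (1.0 is 0.1 m), then the turn, a rotation vector about the tool's x, y, z in units of 30 degrees (1.0 is 30 degrees). A call has 1 to 20 rows; each row shifts and turns the pose as measured when the row begins, along the tool's axes as they then stand; what a row does not reach is not made up. A row lasts 1/10 s, in which the tool goes at most 50 mm and 8.59 degrees, less where a joint would pass 70% of its speed; a pose out of reach is approached as far as the arm can. A call with a number of a shift or a turn outside -1 to 1 is refused whole. A call with a gripper value outside its range is refused whole. OPENING is the opening, from 0 (shut) to 1 (fully open), set as the call begins (- or left out, the last holds). The fingers move at their own pace and stop on an object; FORCE is the grip in N (left out, the last holds). Time passes only in rows, so rows that do not move let the fingers close. It gives the time, the measured TCP pose, the force and the opening at its end, in the units of the state.
- ctrl.state(): the state, without advancing time (a new reading comes with each control period).
- ctrl.grab_frame(name): name is "scene" or "top" or "wrist"; returns a dict with "pixels" (480x640x3 uint8, red, green, blue), "vfov" (degrees; the focal length in pixels is half the picture's height over the tangent of half this angle, whatever the lens; pixels are square), "cx", "cy" (the principal point, pixels), "world_from_camera" (4x4, takes a point from camera to world coordinates); the wrist camera has in their place "T_tool_cam" (4x4, takes a point from camera to tool coordinates, whose origin is the TCP and whose axes are the tool frame's). Camera axes: x right, y down, z forward; pixel columns grow to the right and rows downward; lengths in m; the calibration is good to about 2 mm. The wrist camera is an equidistant fisheye: a pixel r from the principal point sees the ray r / f radians off the axis. A picture is of the moment at which its call begins: read the wrist's pose just before it. There is no depth.
- ctrl.close_job(): hands the job in, once; it reports no verdict.
The state is a dict: "t": time; "qpos": joint angles; "dq": joint speeds; "tau": joint torques, N m; "tcp_pos": TCP position; "eef_rot": TCP orientation; "ft_force": force on the tool from outside, world axes, zero at the start; "torque": the same for the moment, N m; "grip_width": finger opening in m.
Only numpy, scipy, OpenCV 4.12 (cv2) and the standard library are available. Lean on these libraries where they do the work, as an engineer would, in place of code of your own. Each camera call takes 0.05 s, during which the arm holds its last target.

## Task

Set the square printing block, carved face up, centred on the cork pad of the focus stand, and let go of it. Then take the loupe from its rest by the handle and hold its lens level and centred over the block, at the height shown by the pointer on the stand's post, touching nothing with the loupe; finish while still holding it there. Leave the pointer where it is set and the other things where they stand.

Things in the scene. Friction and masses are not known exactly. Their poses are not given: they have to be found in the camera images.
- square_block_centre (a point): Centre (half-way up) of the loose square wooden printing block, 50 x 50 mm and 28 mm high plus a low carved bow (up to 3 mm, look only) on its top; about 50 g. x and y are along its sides, z up through the carved face. One of three wooden printing blocks; the others are round and long.
- pad_centre (a point): Centre of the top of the focus stand's cork pad, a square of 60 x 60 mm, 4 mm raised over a plywood base, its top 12 mm above the table. The base reaches 53 mm to the -x side of this point, 117 mm to the +x side and 55 mm to either y side. The stand is fixed. This frame's +x points from the pad to the steel post (10 mm thick, 190 mm high), whose axis is 100 mm from the pad centre. A gripper closing along this frame's y keeps its wide body clear of the post and pointer.
- focus_stand: The focus stand (base, pad, post and pointer); origin at the base's underside directly under the pad centre, axes as the pad centre's.
- pointer_tip (a point): Tip of the black pointer that sticks out from a collar (22 mm across, 16 mm high) on the post towards the pad, 65 mm horizontally from the pad centre in the pad's +x direction. Its height, different each time (95 to 150 mm above the table), is the height at which the middle of the lens must be held. The collar sits stiffly on the post (3 N to slide) and must not be shifted.
- loupe_lens (a point): Centre of the loupe's lens, half-way through its thickness. The loupe (110 g) is a round lens in a dark steel ring, 68 mm across and 10 mm thick, with a straight black handle along its -x axis: square-edged bar 16 mm wide (y), 18 mm high (z), from 42 to 136 mm from the lens centre, its middle height equal to the lens's. z is normal to the lens. It balances about 60 mm from the lens centre. At the start it lies level on its rest with the lens 47 mm above the table.
- loupe_grip (a point): Place to grip the loupe's handle: the middle of its section, 78 mm from the lens centre along -x of the loupe; axes as the lens's. At the start the handle is free below and beside this point (nothing within 35 mm along the handle each way, and 41 mm down to the rest's base).
- loupe_rest: Fixed wooden rest under the loupe: a base plate 176 x 60 x 6 mm with a support 42 mm high under the lens (56 x 50 mm) and another 38 mm high under the handle's end. Origin on the table under the lens, axes as the loupe's.
- round_block_centre (a point): Bystander: round wooden printing block, 54 mm across, 28 mm high; the point is its centre.
- long_block_centre (a point): Bystander: long wooden printing block, 80 (x) x 36 (y) x 28 mm; the point is its centre.
- paint_tub: Bystander: open white plastic paint tub, 84 mm across, 55 mm high; origin at the centre of its underside.
- tin: Bystander: open steel tin, 64 mm across, 85 mm high; origin at the centre of its underside.
- brush: Bystander: paint brush 160 mm long lying flat, in front of the focus stand; its x axis runs along it.
- binder_jar: Bystander: closed white jar, 68 mm across, 80 mm high; origin at the centre of its underside.
- rub_stone: Bystander: grey rubbing stone 60 x 35 x 20 mm; origin at the centre of its underside.
Not all that is in view belongs to the job. Leave any red or yellow look-alike of the part that bears square_block_centre alone.

How it is judged:
By the outcome, as a careful person would: the job done as asked, in the order asked, and still so for the second after the job is handed in, while the arm keeps its last pose, push and grip.
It also fails if it takes over 64 s, if anything falls off the work surface, if the arm or the gripper's body presses on something with over 40 N, if the wrist force passes 120 N, or if a joint passes its speed limit or range.

## Working session

There is one attempt and no reset: what is moved stays moved. The work goes in short steps, Python scripts to look and compute and a shell command to move; the robot and the scene stay as the last step left them, time stands still between calls to the robot, and variables do not carry over. Pictures are saved under pics/ and viewed, and the job is handed in when it is done.

```bash
ls; mkdir -p pics
python3 - <<'E'
from bench import ctrl
import cv2, numpy as np
np.set_printoptions(precision=4,suppress=True)
print(ctrl.state())
for n in ("scene","top","wrist"):
    f=ctrl.grab_frame(n); cv2.imwrite(f"pics/{n}0.png",f["pixels"][:,:,::-1])
    print(n,{k:v for k,v in f.items() if k!="pixels"})
E
```

```text
pics
{'t': 0.0, 'qpos': array([-1.2635,  0.6159, -0.0126,  1.4249,  0.0081,  1.1034, -0.0404]), 'dq': array([-0.0007, -0.001 ,  0.0006,  0.0003,  0.    ,  0.0021,  0.0002]), 'tau': array([  0.0002, -46.9202,   0.2591, -17.1036,   0.0099,   0.0096,
         0.    ]), 'tcp_pos': array([0.2126, 0.6133, 0.1986]), 'eef_rot': array([-0.5756,  0.5766,  0.4093, -0.4108]), 'ft_force': array([ 0.3966,  0.6346, -0.5152]), 'torque': array([ 0.0056, -0.0048, -0.0177]), 'grip_width': 0.08537173032254843}
scene {'vfov': 49.49267545610352, 'cx': 317.61163809447385, 'cy': 226.8542537915309, 'world_from_camera': array([[ 0.7861,  0.396 , -0.4746,  1.1865],
       [ 0.618 , -0.4877,  0.6167, -0.7561],
       [ 0.0128, -0.778 , -0.6281,  0.9055],
       [ 0.    ,  0.    ,  0.    ,  1.    ]])}
top {'vfov': 43.55353410543007, 'cx': 310.3448911073717, 'cy': 233.11225377512736, 'world_from_camera': array([[ 0.0621, -0.9733,  0.2209,  0.2593],
       [-0.9981, -0.0601,  0.0156,  0.0191],
       [-0.0019, -0.2214, -0.9752,  1.4222],
       [ 0.    ,  0.    ,  0.    ,  1.    ]])}
wrist {'vfov': 65.70646984690485, 'cx': 316.83269216028657, 'cy': 244.10453834459773, 'T_tool_cam': array([[ 1.    ,  0.0005, -0.    , -0.0001],
       [ 0.0002, -0.3276,  0.9448, -0.1753],
       [ 0.0004, -0.9448, -0.3276,  0.0849],
       [ 0.    ,  0.    ,  0.    ,  1.    ]])}
```

View pics/scene0.png

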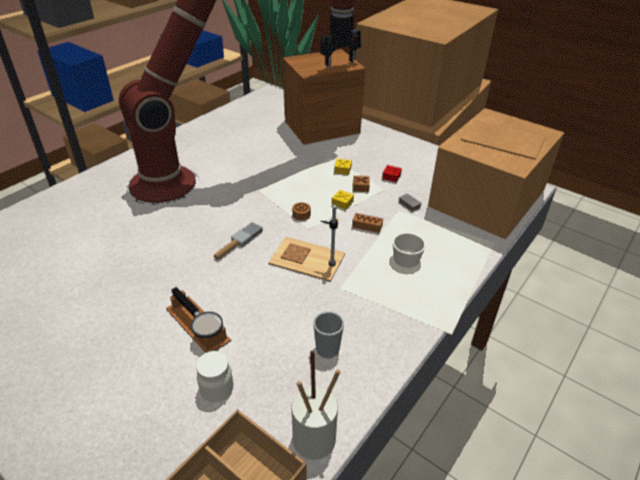

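View pics/top0.png

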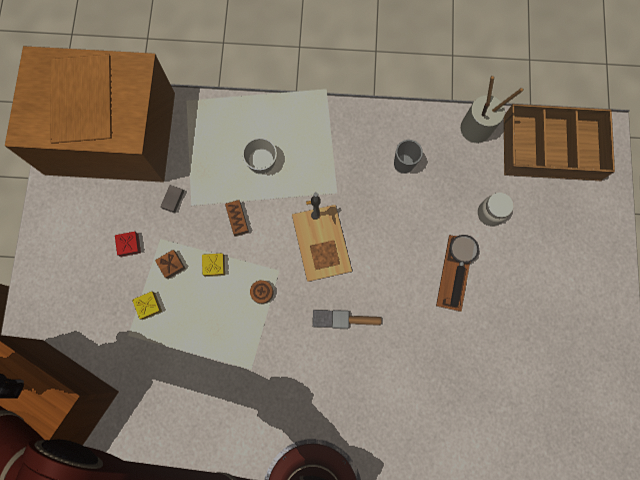

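View pics/wrist0.png

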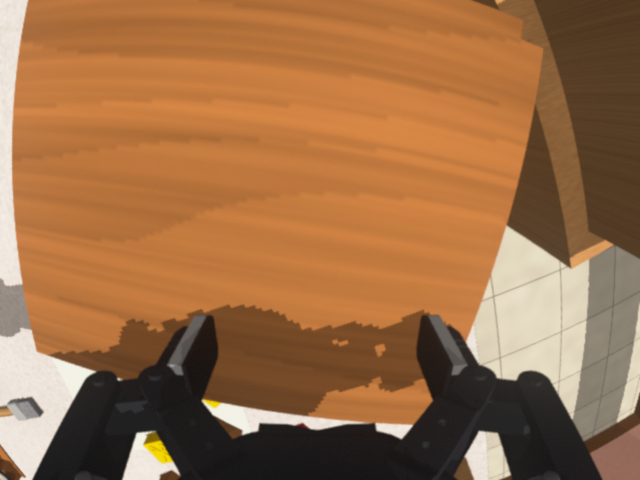

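Candidates for the target, by their pixel in the top view:
- brown square block (170,264)
- red square (127,243)
- yellow squares (213,264) and (147,305)
- round brown block (262,291)
- long brown block (237,217)

By the description the target is the plain wooden square at (170,264). I'll check it in a close crop.

```bash
cat > h.py <<'E'
import numpy as np, cv2
from scipy.spatial.transform import Rotation as R
np.set_printoptions(precision=4,suppress=True)
def Rq(q): return R.from_quat([q[1],q[2],q[3],q[0]]).as_matrix()
def ray(f,u,v,st=None):
    """origin, dir in world"""
    h=480; fl=h/2/np.tan(np.radians(f["vfov"])/2)
    x=(u-f["cx"]);y=(v-f["cy"])
    if "world_from_camera" in f:
        T=np.array(f["world_from_camera"]); d=np.array([x/fl,y/fl,1])
    else:
        W=np.eye(4);W[:3,:3]=Rq(st["eef_rot"]);W[:3,3]=st["tcp_pos"]
        T=W@np.array(f["T_tool_cam"]); r=np.hypot(x,y);th=r/fl
        d=np.array([x/r*np.sin(th),y/r*np.sin(th),np.cos(th)])
    return T[:3,3],T[:3,:3]@d/np.linalg.norm(d)
def onz(f,u,v,z,st=None):
    o,d=ray(f,u,v,st); return o+d*(z-o[2])/d[2]
def proj(f,p,st=None):
    fl=240/np.tan(np.radians(f["vfov"])/2)
    if "world_from_camera" in f: T=np.array(f["world_from_camera"])
    else:
        W=np.eye(4);W[:3,:3]=Rq(st["eef_rot"]);W[:3,3]=st["tcp_pos"];T=W@np.array(f["T_tool_cam"])
    c=T[:3,:3].T@(np.array(p)-T[:3,3])
    if "world_from_camera" in f: return np.array([f["cx"]+fl*c[0]/c[2],f["cy"]+fl*c[1]/c[2]])
    s=np.hypot(c[0],c[1]);th=np.arctan2(s,c[2]);return np.array([f["cx"]+fl*th*c[0]/s,f["cy"]+fl*th*c[1]/s])
def tri(rays):
    A=np.zeros((3,3));b=np.zeros(3)
    for o,d in rays:
        P=np.eye(3)-np.outer(d,d);A+=P;b+=P@o
    p=np.linalg.solve(A,b); return p,[np.linalg.norm((np.eye(3)-np.outer(d,d))@(p-o)) for o,d in rays]
def crop(name,img,x0,y0,w,h,k):
    c=cv2.resize(img[y0:y0+h,x0:x0+w,::-1],None,fx=k,fy=k,interpolation=cv2.INTER_CUBIC);cv2.imwrite(f"pics/{name}.png",c)
E
python3 - <<'E'
from h import *
t=cv2.imread("pics/top0.png")[:,:,::-1]; s=cv2.imread("pics/scene0.png")[:,:,::-1]
a=cv2.resize(t[195:325,100:360],None,fx=3,fy=3,interpolation=cv2.INTER_CUBIC)
cv2.imwrite("pics/c_top.png",a[:,:,::-1])
crop("c_scn",s,250,140,180,150,4)
crop("c_loupe",t,425,220,80,100,6)
crop("c_loupes",s,150,270,110,90,6)
E
```

```text
(no output)
```

View pics/c_top.png

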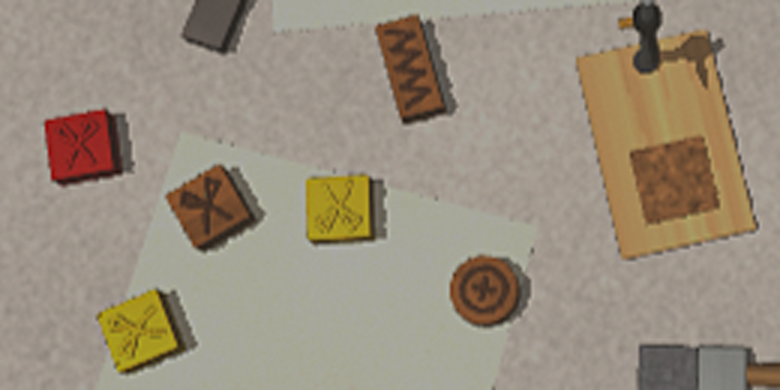

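View pics/c_scn.png

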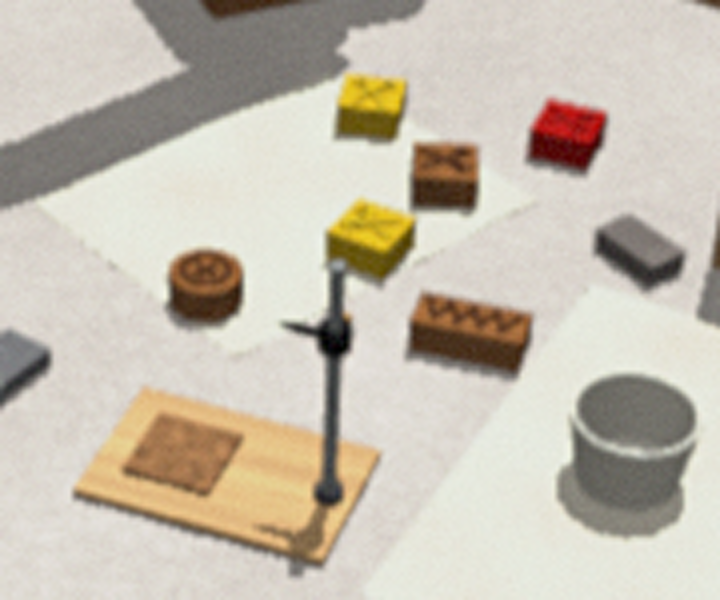

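View pics/c_loupe.png

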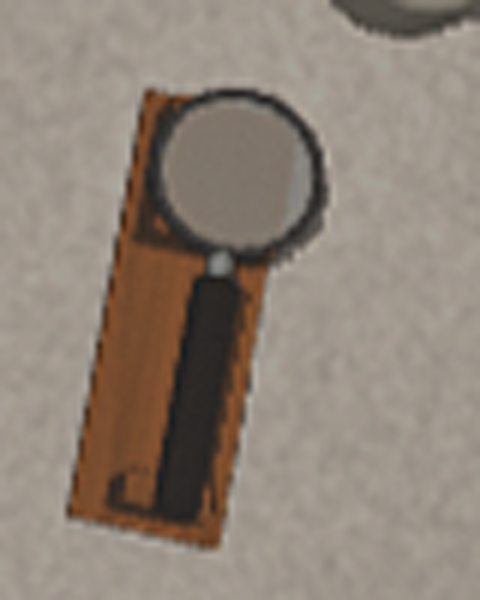

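View pics/c_loupes.png

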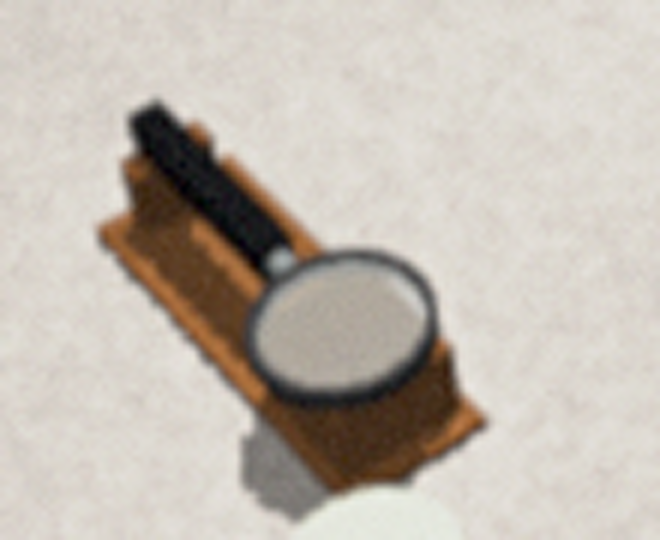

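The crop confirms it. The brown square with the carved bow is at top px (170,263) and scene px (362,180), carved face up, and the red and yellow ones are look-alikes. Next is a two-view triangulation.

Run:
```python
from h import *
from bench import ctrl
s=ctrl.grab_frame("scene");t=ctrl.grab_frame("top")
def m(n,ut,us):
    p,e=tri([ray(t,*ut),ray(s,*us)]);print(n,p,np.array(e))
c=lambda x,y:(100+(x-1)/3,195+(y-1)/3)
d=lambda x,y:(250+(x-1.5)/4,140+(y-1.5)/4)
l=lambda x,y:(425+(x-2.5)/6,220+(y-2.5)/6)
k=lambda x,y:(150+(x-2.5)/6,270+(y-2.5)/6)
m("block top",c(207,203),d(447,160))
m("pad",c(675,180),d(183,453))
m("padcorner far",c(630,148),d(241,430)) # placeholder
m("tip",(310,205) ,d(281,325))
m("lens",l(239,172),k(342,327))
m("handle end top",l(178,518),k(148,108))
print("block on z=.028",onz(t,*c(207,203),.028),onz(s,*d(447,160),.028))
print("pad",onz(t,*c(675,180),.012),onz(s,*d(183,453),.012))
pc=[c(630,148),c(712,136),c(720,211),c(646,224)]
P=np.array([onz(t,*q,.012) for q in pc]);print(P,P.mean(0))
pd=[d(164,414),d(242,430),d(209,494),d(124,470)]
P=np.array([onz(s,*q,.012) for q in pd]);print(P,P.mean(0))
print("lens",onz(t,*l(239,172),.047+.005),onz(s,*k(342,327),.052))
print("hend",onz(t,*l(178,518),.056),onz(s,*k(148,108),.056))
```

```text
block top [0.4842 0.3704 0.0262] [0.0001 0.0001]
pad [0.5293 0.0046 0.0077] [0.0005 0.0005]
padcorner far [0.5504 0.0408 0.0149] [0.0012 0.0012]
tip [0.6034 0.0338 0.1365] [0.0149 0.0149]
lens [ 0.5571 -0.32    0.046 ] [0.0001 0.0001]
handle end top [ 0.4214 -0.2956  0.0497] [0.0015 0.0015]
block on z=.028 [0.484  0.3701 0.028 ] [0.4856 0.368  0.028 ]
pad [0.5281 0.0043 0.012 ] [0.5328 0.0014 0.012 ]
[[ 0.5519  0.0417  0.012 ]
 [ 0.5657 -0.0232  0.012 ]
 [ 0.5054 -0.0327  0.012 ]
 [ 0.4913  0.0252  0.012 ]] [0.5286 0.0027 0.012 ]
[[ 0.4984  0.0229  0.012 ]
 [ 0.5482  0.0427  0.012 ]
 [ 0.5703 -0.0179  0.012 ]
 [ 0.5141 -0.0346  0.012 ]] [0.5327 0.0033 0.012 ]
lens [ 0.5557 -0.3186  0.052 ] [ 0.5616 -0.323   0.052 ]
hend [ 0.4198 -0.2954  0.056 ] [ 0.4282 -0.2979  0.056 ]
```

```bash
cat >> h.py <<'E'
def plan(st,pos,yaw=None):
    """tool down, jaw(x) axis at yaw (mod pi). prints total shift in tool axes [0.1m] and turn about tool axes [30deg]"""
    M=Rq(st["eef_rot"])
    if yaw is not None:
        best=None
        for y in (yaw,yaw+np.pi):
            x=np.array([np.cos(y),np.sin(y),0]);yy=np.array([0,0,-1.]);Z=np.cross(x,yy)
            G=np.stack([x,yy,Z],1); rv=R.from_matrix(M.T@G).as_rotvec()
            if best is None or np.linalg.norm(rv)<np.linalg.norm(best): best=rv
    else: best=np.zeros(3)
    d=M.T@(np.array(pos)-st["tcp_pos"])
    print("t",round(st["t"],2),"tcp",st["tcp_pos"],"jawyaw",np.degrees(np.arctan2(M[1,0],M[0,0])),"\n tool axes\n",M)
    print("shift u",d/0.1,"turn u",best/np.radians(30),"q7",st["qpos"][6])
E
python3 - <<'E'
from h import *
from bench import ctrl
plan(ctrl.state(),[.46,.36,.22],None)
E
```

```text
t 0.25 tcp [0.2129 0.6138 0.1993] jawyaw 70.87420991063064 
 tool axes
 [[ 0.3276 -0.0004 -0.9448]
 [ 0.9448 -0.0011  0.3276]
 [-0.0012 -1.     -0.    ]]
shift u [-1.5879 -0.2055 -3.1664] turn u [0. 0. 0.] q7 -0.04041515263256089
```

```bash
python3 -m handwheel '-0.1 -0.15 -0.2 0 0 0;-0.22 -0.05 -0.44 0 0 0;-0.22 -0.03 -0.44 0 0 0;-0.22 0 -0.44 0 0 0;-0.22 0 -0.44 0 0 0;-0.22 0 -0.44 0 0 0;-0.22 0 -0.44 0 0 0;-0.2 0 -0.4 0 0 0' 1 40
python3 - <<'E'
from h import *
from bench import ctrl
st=ctrl.state(); f=ctrl.grab_frame("wrist"); cv2.imwrite("pics/w1.png",f["pixels"][:,:,::-1])
plan(st,[.46,.36,.22])
E
```

```text
t: 1.05
tcp_pos: [0.4656, 0.3571, 0.2197]
eef_rot: [0.574, -0.57, -0.415, 0.417]
ft_force: [0.6, -0.1, 0.2]
grip_width: 0.0858
t 1.05 tcp [0.4656 0.3571 0.2197] jawyaw 72.09584286404863 
 tool axes
 [[ 0.3074 -0.0062 -0.9516]
 [ 0.9516  0.0028  0.3074]
 [ 0.0008 -1.      0.0068]]
shift u [ 0.0102 -0.0026  0.0624] turn u [0. 0. 0.] q7 0.5768811006927919
```

View pics/w1.png

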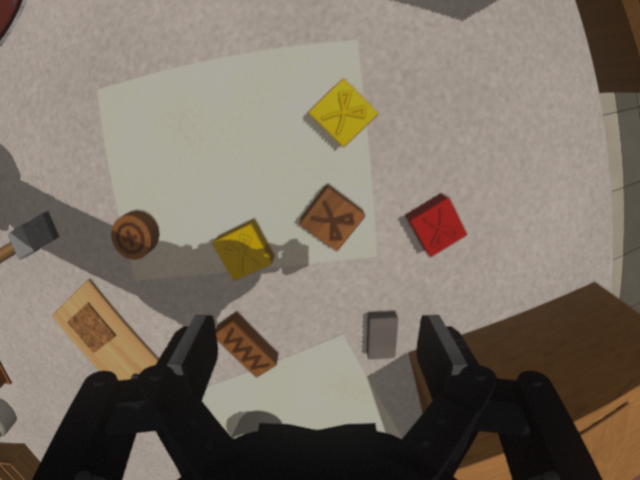

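Wrist view: the brown bow block is at (332,216), yellow blocks at (343,113) and (243,249), and red at (437,225). I'll measure its corners here.

```bash
cat >> h.py <<'E'
def brown(img,box,lo=(2,90,40),hi=(16,255,255)):
    x0,y0,x1,y1=box; hsv=cv2.cvtColor(img[y0:y1,x0:x1],cv2.COLOR_RGB2HSV)
    m=cv2.inRange(hsv,lo,hi); m=cv2.morphologyEx(m,cv2.MORPH_CLOSE,np.ones((7,7)))
    cs,_=cv2.findContours(m,cv2.RETR_EXTERNAL,cv2.CHAIN_APPROX_NONE); c=max(cs,key=cv2.contourArea)
    return c.reshape(-1,2)+[x0,y0]
def savecrop(n,img,box,k,pts=()):
    x0,y0,x1,y1=box;c=cv2.resize(np.ascontiguousarray(img[y0:y1,x0:x1,::-1]),None,fx=k,fy=k,interpolation=cv2.INTER_CUBIC)
    for p in pts: cv2.circle(c,(int((p[0]-x0+.5)*k),int((p[1]-y0+.5)*k)),3,(255,0,255),1)
    cv2.imwrite(f"pics/{n}.png",c)
E
python3 - <<'E'
from h import *
im=cv2.imread("pics/w1.png")[:,:,::-1]
savecrop("w1c",im,(285,170,385,260),6)
print(cv2.cvtColor(im[200:230:6,310:360:5],cv2.COLOR_RGB2HSV).reshape(-1,3)[::4])
E
```

```text
[[ 21  32 135]
 [ 13 155 112]
 [ 19  47 113]
 [ 13 153 113]
 [ 13 157 122]
 [ 13 154 111]
 [ 12 137  80]
 [ 12 152 106]
 [ 12 141  83]
 [ 11 136  77]
 [ 13 151 108]
 [ 13 151  93]
 [ 12 147  92]]
```

View pics/w1c.png

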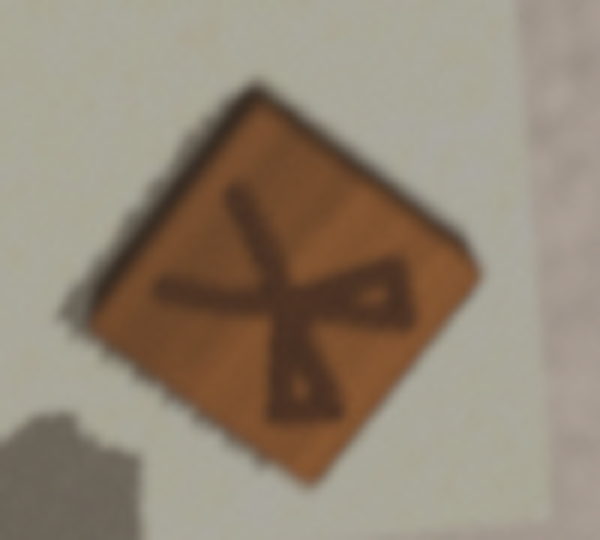

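Run:
```python
from h import *
from bench import ctrl
st=ctrl.state(); f=ctrl.grab_frame("wrist");t=ctrl.grab_frame("top");s=ctrl.grab_frame("scene")
k=lambda x,y:(285+(x-2.5)/6,170+(y-2.5)/6)
P=np.array([onz(f,*k(*q),.028,st) for q in [(92,322),(258,98),(480,272),(312,487)]])
print(P,P.mean(0)); c=P.mean(0)
for i in range(4):
    d=P[(i+1)%4]-P[i];print(np.linalg.norm(d),np.degrees(np.arctan2(d[1],d[0]))%90)
cx=proj(f,c,st)
p,e=tri([ray(f,*cx,st),ray(t,100+206/3,195+202/3),ray(s,250+445.5/4,140+158.5/4)]);print(p,e)
p,e=tri([ray(f,*cx,st),ray(t,100+206/3,195+202/3)]);print(p,e)
plan(st,[c[0],c[1],.12],np.radians(26))
```

```text
[[0.4874 0.3233 0.028 ]
 [0.4595 0.3624 0.028 ]
 [0.5    0.389  0.028 ]
 [0.5281 0.3498 0.028 ]] [0.4937 0.3561 0.028 ]
0.04802342571415963 35.43474208260649
0.048457478976214295 33.25684043503554
0.04818572392723817 35.5673933257923
0.04857537709158543 33.0706967379046
[0.488  0.3621 0.0349] [np.float64(0.006684554996599574), np.float64(0.007968552806099937), np.float64(0.0025814272659377903)]
[0.4778 0.3581 0.0788] [np.float64(0.00208600671172927), np.float64(0.0020860067117292884)]
t 1.1 tcp [0.4741 0.3471 0.2196] jawyaw 71.2497169798823 
 tool axes
 [[ 0.3214  0.0007 -0.9469]
 [ 0.9469 -0.0049  0.3214]
 [-0.0044 -1.     -0.0022]]
shift u [ 0.1525  0.996  -0.1544] turn u [ 0.0073  1.5083 -0.0063] q7 0.5791157500946897
```

The arm was still drifting when that frame was taken, so the arm's pose must be read before each picture. With the pre-picture pose the block is at about (0.485, 0.366), yaw 35°. I'll grip along 125°, which is nearest to the pad's y direction. First I turn and come closer.

```bash
python3 -m handwheel '0.05 0.1 0 0 -0.28 0;0.05 0.1 0 0 -0.28 0;0.02 0.1 0 0 -0.28 0;0 0.1 0 0 -0.28 0;0 0.1 0 0 -0.28 0;0 0.1 0 0 -0.28 0;0 0 0 0 -0.08 0;0 0 0 0 0 0' 1
python3 - <<'E'
from h import *
from bench import ctrl
st=ctrl.state(); f=ctrl.grab_frame("wrist"); cv2.imwrite("pics/w2.png",f["pixels"][:,:,::-1])
print(st["dq"])
plan(st,[.485,.366,.12],np.radians(125))
E
```

```text
t: 2.05
tcp_pos: [0.4527, 0.3864, 0.1576]
eef_rot: [-0.323, 0.309, 0.634, -0.631]
ft_force: [0.3, 0.5, 0.1]
grip_width: 0.0852
[-0.0242  0.009  -0.0123  0.0157 -0.0053 -0.0021  0.0031]
t 2.05 tcp [0.4527 0.3864 0.1576] jawyaw 126.9006860490921 
 tool axes
 [[-0.6003 -0.0149 -0.7996]
 [ 0.7995  0.0118 -0.6005]
 [ 0.0184 -0.9998  0.0048]]
shift u [-0.3642  0.3689 -0.1377] turn u [-0.0097  0.0634  0.0349] q7 1.3386882771640383
```

View pics/w2.png

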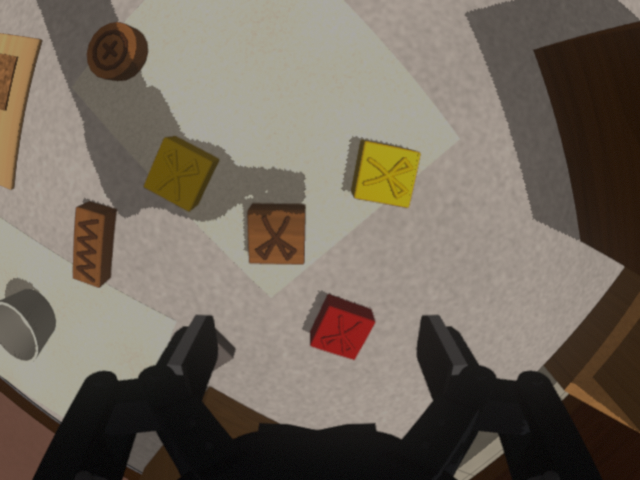

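The block is now at (277,236), almost aligned with the jaws.

Run:
```python
from h import *
im=cv2.imread("pics/w2.png")[:,:,::-1]
savecrop("w2c",im,(230,190,330,280),6)
```

```text
(no output)
```

View pics/w2c.png

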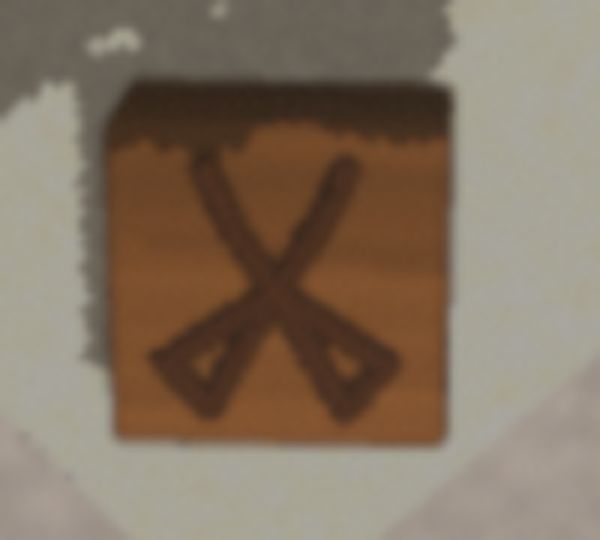

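Run:
```python
from h import *
from bench import ctrl
st=ctrl.state(); f=ctrl.grab_frame("wrist");t=ctrl.grab_frame("top")
print(st["tcp_pos"])
st2=dict(st)
k=lambda x,y:(230+(x-2.5)/6,190+(y-2.5)/6)
# pose at picture
st2["tcp_pos"]=np.array([0.4527,0.3864,0.1576]);Mx=R.from_quat([.309,.634,-.631,-.323]);st2["eef_rot"]=np.array([-.323,.309,.634,-.631])
for s_ in (st2,st):
  P=np.array([onz(f,*k(*q),.028,s_) for q in [(108,122),(450,116),(445,441),(115,439)]])
  c=P.mean(0);print(P,c)
  for i in range(4):
    d=P[(i+1)%4]-P[i];print(np.linalg.norm(d),np.degrees(np.arctan2(d[1],d[0]))%90)
  fc=proj(f,c,s_)
  print(tri([ray(f,*fc,s_),ray(t,100+206/3,195+202/3)]))
print(proj(f,c,st), proj(t,c))
```

```text
[0.4524 0.3865 0.1576]
[[0.4777 0.335  0.028 ]
 [0.4483 0.3736 0.028 ]
 [0.4882 0.4021 0.028 ]
 [0.5173 0.3626 0.028 ]] [0.4829 0.3683 0.028 ]
0.04857961142932652 37.287672336113644
0.04908106948896166 35.483311066930625
0.04909363327751415 36.34009721351319
0.048288494550933654 34.85132790026199
(array([0.4831, 0.3689, 0.0296]), [np.float64(0.00100113486874103), np.float64(0.0010011348687409926)])
[[0.4774 0.3349 0.028 ]
 [0.448  0.3736 0.028 ]
 [0.488  0.4021 0.028 ]
 [0.517  0.3625 0.028 ]] [0.4826 0.3683 0.028 ]
0.048582263539336125 37.26854378008565
0.049073386804432684 35.45038707545463
0.04909568762680748 36.330370758610336
0.048288936895397996 34.81903646629763
(array([0.4832, 0.369 , 0.0288]), [np.float64(0.0010980495673684903), np.float64(0.0010980495673683715)])
[275.9048 236.7662] [169.3466 262.9853]
```

Run:
```python
from h import *
from bench import ctrl
plan(ctrl.state(),[.483,.3685,.08],np.radians(126))
```

```text
t 2.2 tcp [0.4536 0.3857 0.158 ] jawyaw 126.7622257257451 
 tool axes
 [[-0.5984 -0.0136 -0.8011]
 [ 0.801   0.0115 -0.5985]
 [ 0.0173 -0.9998  0.004 ]]
shift u [-0.3269  0.7738 -0.1357] turn u [-0.0079  0.0255  0.033 ] q7 1.3380926194997995
```

```bash
python3 -m handwheel '-0.16 0.1 -0.07 0 0.02 0.03;-0.16 0.2 -0.07 0 0 0;0 0.3 0 0 0 0;0 0.15 0 0 0 0;0 0 0 0 0 0'
python3 - <<'E'
from h import *
from bench import ctrl
plan(ctrl.state(),[.483,.3685,.003],np.radians(126))
E
```

```text
t: 2.7
tcp_pos: [0.4904, 0.3662, 0.0801]
eef_rot: [0.32, -0.324, -0.629, 0.63]
ft_force: [-0.1, 0.1, 0.3]
grip_width: 0.0855
t 2.7 tcp [0.4904 0.3662 0.0801] jawyaw 125.83960166703874 
 tool axes
 [[-0.5855  0.005  -0.8107]
 [ 0.8106 -0.0032 -0.5855]
 [-0.0055 -1.     -0.0022]]
shift u [0.0667 0.7701 0.0482] turn u [ 0.0041 -0.0053 -0.0106] q7 1.3428716693500529
```

```bash
python3 -m handwheel '0.06 0.1 0.045 0 0 0;0 0.25 0 0 0 0;0 0.25 0 0 0 0;0 0 0 0 0 0'
python3 - <<'E'
from h import *
from bench import ctrl
st=ctrl.state(); f=ctrl.grab_frame("wrist"); cv2.imwrite("pics/w3.png",f["pixels"][:,:,::-1])
plan(st,[.483,.3685,.003],np.radians(126))
E
```

```text
t: 3.1
tcp_pos: [0.4851, 0.3696, 0.0196]
eef_rot: [-0.319, 0.326, 0.631, -0.628]
ft_force: [-1.0, -0.6, -0.3]
grip_width: 0.0855
t 3.1 tcp [0.4851 0.3696 0.0196] jawyaw 125.73472428076208 
 tool axes
 [[-0.584   0.0099 -0.8117]
 [ 0.8117 -0.0007 -0.5841]
 [-0.0064 -1.     -0.0076]]
shift u [0.0049 0.1654 0.0249] turn u [ 0.0145 -0.0088 -0.0122] q7 1.3069017492105346
```

View pics/w3.png

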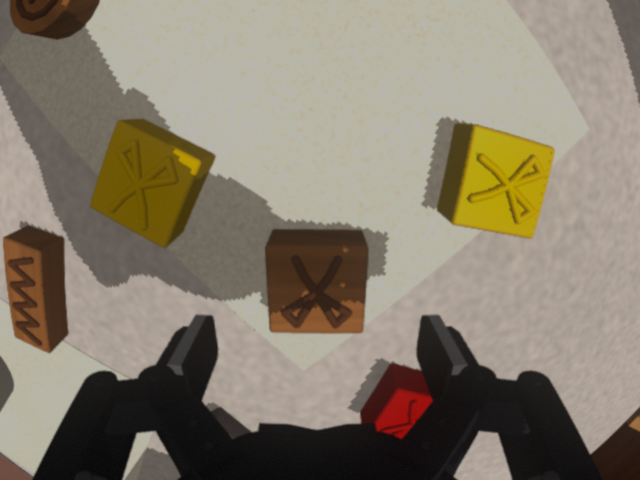

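Run:
```python
from h import *
from bench import ctrl
st=ctrl.state(); f=ctrl.grab_frame("wrist")
M=Rq(st["eef_rot"])
def tl(u,v,z):
    p=onz(f,u,v,z,st);return p,M.T@(p-st["tcp_pos"])
for n,q,z in [("TL",(268,250),.028),("TR",(367,250),.028),("BR",(363,332),.028),("BL",(272,332),.028),("red top",(391,365),.02),("redtop same .028",(391,365),.028),("red left",(362,408),.028)]:
    print(n,*tl(*q,z))
# tool points
for p in [(-.0425,-.013,0),(.0425,-.013,0),(-.0425,-.013,.011),(0,0,0)]:
    print(p,proj(f,st["tcp_pos"]+M@np.array(p),st))
```

```text
TL [0.481  0.3379 0.028 ] [-0.0235 -0.0067  0.0233]
TR [0.4529 0.3768 0.028 ] [ 0.0245 -0.007   0.0235]
BR [0.4908 0.4048 0.028 ] [ 0.0251 -0.0065 -0.0237]
BL [0.5196 0.3652 0.028 ] [-0.0239 -0.0062 -0.0239]
red top [0.5036 0.4383 0.02  ] [ 0.0449  0.0017 -0.0535]
redtop same .028 [0.4995 0.4329 0.028 ] [ 0.0428 -0.0063 -0.0472]
red left [0.536  0.4413 0.028 ] [ 0.0283 -0.0059 -0.0817]
(-0.0425, -0.013, 0) [231.3486 298.0066]
(0.0425, -0.013, 0) [401.428  298.1062]
(-0.0425, -0.013, 0.011) [229.3183 278.0036]
(0, 0, 0) [316.3977 287.5285]
```

The block is centred between the pads to within 1 mm, and the red block is 36 mm clear of the finger. I'll go down and close.

```bash
python3 -m handwheel '0 0.12 0 0 0 0;0 0.03 0 0 0 0;0 0 0 0 0 0' ; python3 -m handwheel '0 0 0 0 0 0;0 0 0 0 0 0;0 0 0 0 0 0;0 0 0 0 0 0;0 0 0 0 0 0;0 0 0 0 0 0' 0 40
```

```text
t: 3.5
tcp_pos: [0.4897, 0.3736, 0.0104]
eef_rot: [-0.317, 0.328, 0.635, -0.623]
ft_force: [-0.5, -0.6, 0.1]
grip_width: 0.086
t: 4.1
tcp_pos: [0.4906, 0.3742, 0.012]
eef_rot: [-0.317, 0.328, 0.636, -0.622]
ft_force: [-0.6, -0.6, 0.4]
grip_width: 0.0003
```

Closed to 0.3 mm, so it missed: at TCP z = 12 mm the pads passed above the block. I'll look before mending it.

Run:
```python
from h import *
from bench import ctrl
st=ctrl.state(); f=ctrl.grab_frame("wrist"); cv2.imwrite("pics/w4.png",f["pixels"][:,:,::-1])
plan(st,[.483,.3685,.003],np.radians(126))
```

```text
t 4.1 tcp [0.4906 0.3742 0.012 ] jawyaw 125.69807739975839 
 tool axes
 [[-0.5835  0.0228 -0.8118]
 [ 0.8121  0.0101 -0.5834]
 [-0.0051 -0.9997 -0.0244]]
shift u [-0.0016  0.0877  0.0974] turn u [ 0.0466 -0.0099 -0.0099] q7 1.3018452287669229
```

View pics/w4.png

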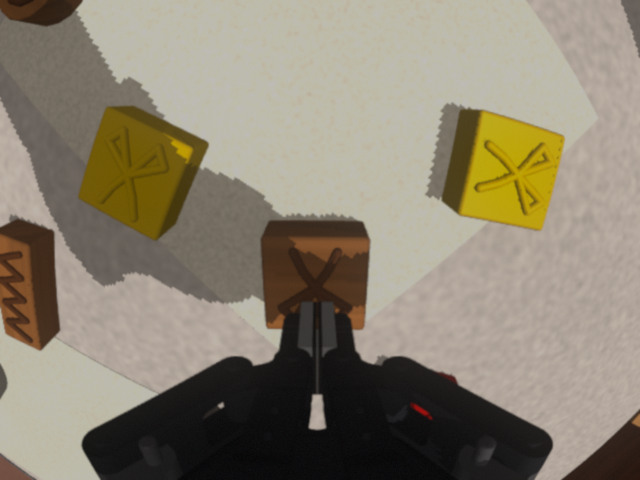

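Run:
```python
from h import *
from bench import ctrl
st=ctrl.state(); s=ctrl.grab_frame("scene");t=ctrl.grab_frame("top")
print(proj(s,st["tcp_pos"]),proj(t,st["tcp_pos"]), st["tcp_pos"])
M=Rq(st["eef_rot"])
print([proj(s,st["tcp_pos"]-M[:,1]*a) for a in (.02,.04,.1)])
savecrop("s4",s["pixels"],(310,110,430,210),6,[proj(s,st["tcp_pos"]),proj(s,[.483,.3685,.028])])
savecrop("t4",t["pixels"],(110,190,250,300),5,[proj(t,st["tcp_pos"]),proj(t,[.483,.3685,.028])])
```

```text
[363.5317 183.7073] [168.8104 260.6858] [0.4906 0.3742 0.012 ]
[array([363.8196, 178.199 ]), array([364.1122, 172.6029]), array([365.0187, 155.2662])]
```

View pics/s4.png

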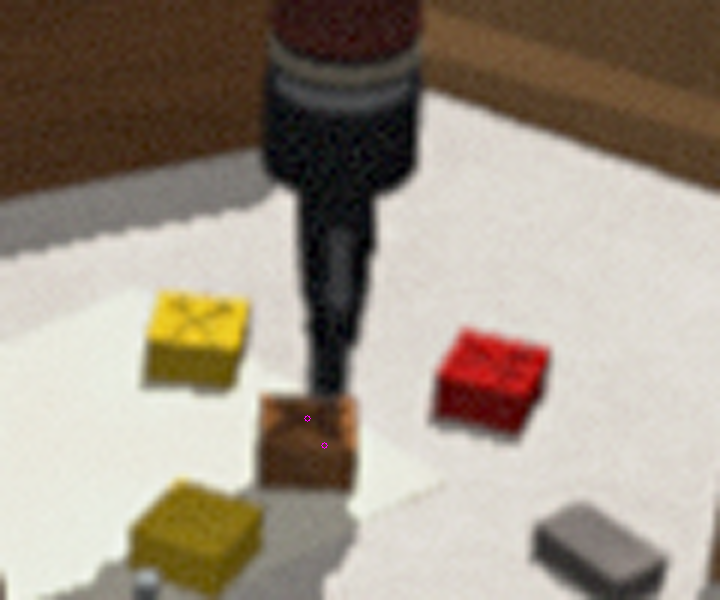

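View pics/t4.png

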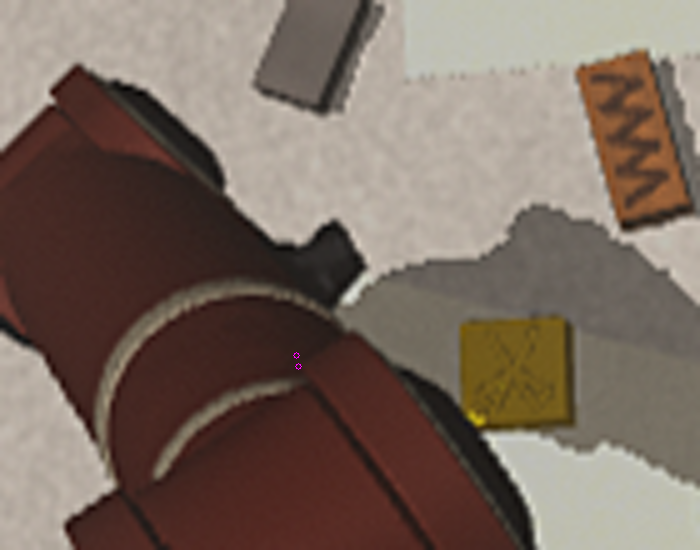

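Run:
```python
from h import *
from bench import ctrl
st=ctrl.state(); f=ctrl.grab_frame("wrist"); s=ctrl.grab_frame("scene")
p,e=tri([ray(f,317,303,st),ray(s,310+325.5/6,110+391/6)]);M=Rq(st["eef_rot"])
print(st["t"],p,e,M.T@(p-st["tcp_pos"]))
print(tri([ray(f,317,298,st),ray(s,310+325.5/6,110+391/6)])[0])
# block top width at w4
a=onz(f,265,328,.028,st);b=onz(f,366,328,.028,st);print(np.linalg.norm(a-b))
```

```text
4.25 [0.4876 0.3737 0.0399] [np.float64(0.0035012097097359626), np.float64(0.003501209709735923)] [ 0.0012 -0.028   0.002 ]
[0.4867 0.3733 0.0391]
0.051105238210595046
```

Triangulating the shut fingertips puts them about 28 mm behind the reported TCP, at z ≈ 0.040. That explains why they closed above the block without moving it. I'll open, re-centre and go down in small steps while watching the force.

```bash
python3 -m handwheel '0 0 0 0 0 0;0 0 0 0 0 0;0 0 0.05 0 0 0;0 0 0.05 0.04 0 0;0 0 0 0 0 0;0 0 0 0 0 0' 1
python3 - <<'E'
from h import *
from bench import ctrl
st=ctrl.state(); f=ctrl.grab_frame("wrist"); cv2.imwrite("pics/w5.png",f["pixels"][:,:,::-1])
plan(st,[.483,.3685,-.01],np.radians(126));print(st["grip_width"])
E
```

```text
t: 4.95
tcp_pos: [0.4814, 0.3676, 0.0116]
eef_rot: [0.321, -0.324, -0.629, 0.63]
ft_force: [1.5, -0.7, 0.0]
grip_width: 0.0851
t 4.95 tcp [0.4814 0.3676 0.0116] jawyaw 125.70521636040507 
 tool axes
 [[-0.5836  0.0036 -0.812 ]
 [ 0.812  -0.0038 -0.5836]
 [-0.0052 -1.     -0.0007]]
shift u [-0.0013  0.2155 -0.0182] turn u [ 0.0013 -0.0098 -0.0099] q7 1.3038399195468073
0.08511942339582361
```

View pics/w5.png

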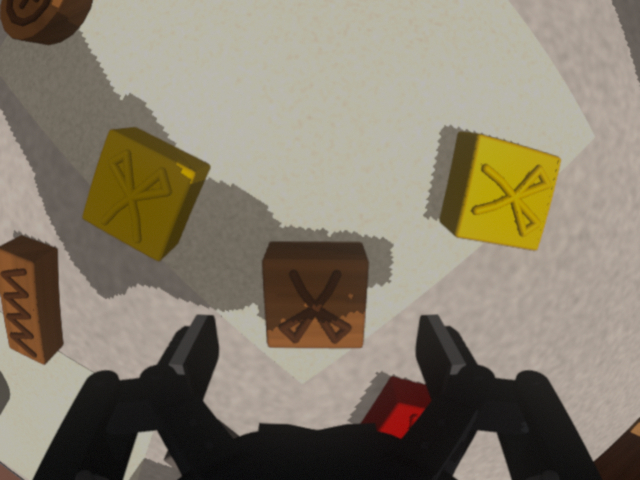

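```bash
python3 -m handwheel '0 0.1 0 0 0 0;0 0.12 0 0 0 0;0 0 0 0 0 0'
python3 - <<'E'
from h import *
from bench import ctrl
st=ctrl.state(); f=ctrl.grab_frame("wrist"); cv2.imwrite("pics/w6.png",f["pixels"][:,:,::-1])
plan(st,[.483,.3685,-.02],np.radians(126))
E
```

```text
t: 5.3
tcp_pos: [0.4817, 0.3676, -0.0123]
eef_rot: [0.321, -0.325, -0.629, 0.63]
ft_force: [-0.5, -0.2, -0.3]
grip_width: 0.0852
t 5.3 tcp [ 0.4817  0.3676 -0.0123] jawyaw 125.69667940260582 
 tool axes
 [[-0.5835  0.004  -0.8121]
 [ 0.8121 -0.0035 -0.5835]
 [-0.0052 -1.     -0.0012]]
shift u [ 0.0001  0.077  -0.0159] turn u [ 0.0023 -0.0101 -0.0099] q7 1.2958771644753848
```

View pics/w6.png

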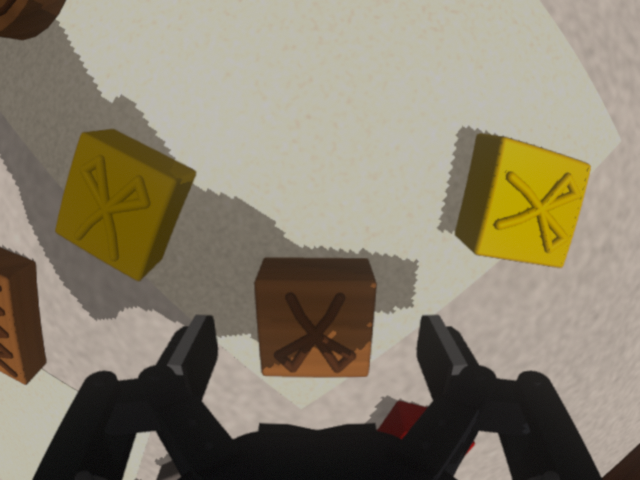

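```bash
python3 -m handwheel '0 0.07 -0.01 0 0 0;0 0.05 0 0 0 0;0 0 0 0 0 0'; python3 -m handwheel '0 0 0 0 0 0;0 0 0 0 0 0;0 0 0 0 0 0;0 0 0 0 0 0;0 0 0 0 0 0' 0 40;  python3 - <<'E'
from h import *
from bench import ctrl
st=ctrl.state(); f=ctrl.grab_frame("wrist"); cv2.imwrite("pics/w7.png",f["pixels"][:,:,::-1])
plan(st,[.483,.3685,.1],np.radians(126))
E
```

```text
t: 5.65
tcp_pos: [0.4831, 0.3687, -0.0249]
eef_rot: [0.321, -0.325, -0.629, 0.629]
ft_force: [-0.5, -0.6, -0.8]
grip_width: 0.0856
t: 6.15
tcp_pos: [0.4837, 0.3692, -0.024]
eef_rot: [-0.32, 0.325, 0.63, -0.629]
ft_force: [-0.1, -0.5, -0.8]
grip_width: 0.0492
t 6.15 tcp [ 0.4837  0.3692 -0.024 ] jawyaw 125.69708427073786 
 tool axes
 [[-0.5835  0.0062 -0.8121]
 [ 0.8121 -0.0016 -0.5835]
 [-0.0049 -1.     -0.0041]]
shift u [-0.0079 -1.2401  0.0047] turn u [ 0.0078 -0.0101 -0.0094] q7 1.2922827320854466
```

View pics/w7.png

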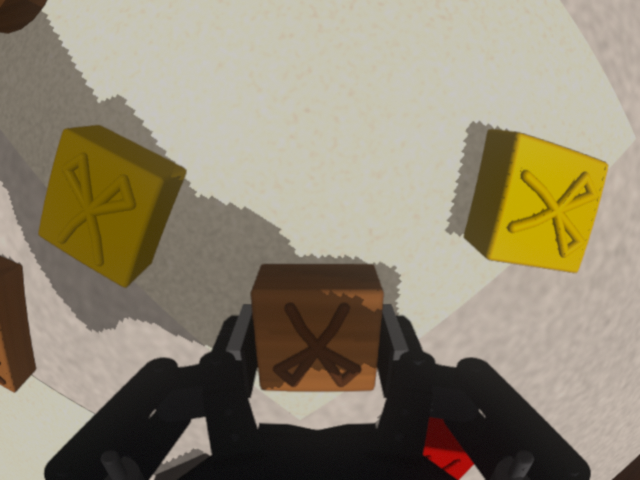

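The grip holds at 49 mm with the block between the pads. On the table the TCP was at z = −0.024, so placing on the pad means TCP z ≈ −0.012. I'll lift and go towards the pad.

```bash
python3 -m handwheel '0 -0.3 0 0 0 0;0 -0.45 0 0 0 0;0 -0.45 0 0 0 0;0 -0.4 0 0 0 0;0 0 0 0 0 0'
python3 - <<'E'
from h import *
from bench import ctrl
st=ctrl.state(); print(st["grip_width"],st["ft_force"])
plan(st,[.5,.06,.14],np.radians(107))
E
```

```text
t: 6.7
tcp_pos: [0.4815, 0.3687, 0.1394]
eef_rot: [0.321, -0.324, -0.628, 0.631]
ft_force: [0.5, 1.3, -0.3]
grip_width: 0.0487
0.04872593602279425 [ 0.5306  1.3349 -0.3446]
t 6.7 tcp [0.4815 0.3687 0.1394] jawyaw 125.72517730807247 
 tool axes
 [[-0.5839  0.0015 -0.8118]
 [ 0.8118 -0.0053 -0.5839]
 [-0.0052 -1.      0.0019]]
shift u [-2.614   0.0109  1.6528] turn u [-0.002   0.6242 -0.0104] q7 1.347855255208643
```

```bash
python3 -m handwheel '-0.38 0 0.24 0 0.28 0;-0.4 0 0.18 0 0.28 0;-0.43 0 0.1 0 0.06 0;-0.43 0 0.1 0 0 0;-0.43 0 0.1 0 0 0;-0.43 0 0.1 0 0 0;-0.3 0 0.07 0 0 0;0 0 0 0 0 0;0 0 0 0 0 0'
python3 - <<'E'
from h import *
from bench import ctrl
st=ctrl.state(); f=ctrl.grab_frame("wrist"); cv2.imwrite("pics/w8.png",f["pixels"][:,:,::-1])
plan(st,[.5,.06,.14],np.radians(107)); print(st["dq"],st["grip_width"],repr(st["eef_rot"]))
import pickle;pickle.dump((st,f),open("w8.pkl","wb"))
E
```

```text
t: 7.6
tcp_pos: [0.4967, 0.0632, 0.1352]
eef_rot: [0.424, -0.423, -0.565, 0.568]
ft_force: [0.5, 0.6, -0.4]
grip_width: 0.0494
t 7.6 tcp [0.4967 0.0632 0.1352] jawyaw 106.45876394075172 
 tool axes
 [[-0.2833 -0.0046 -0.959 ]
 [ 0.959  -0.0032 -0.2833]
 [-0.0017 -1.      0.0053]]
shift u [-0.0398 -0.0476 -0.0223] turn u [-0.0101 -0.018  -0.0033] q7 1.582124082001747
[ 0.035   0.0027  0.0284  0.0141  0.02   -0.0005  0.0024] 0.04935186780092859 array([ 0.4239, -0.4227, -0.5646,  0.5683])
```

View pics/w8.png

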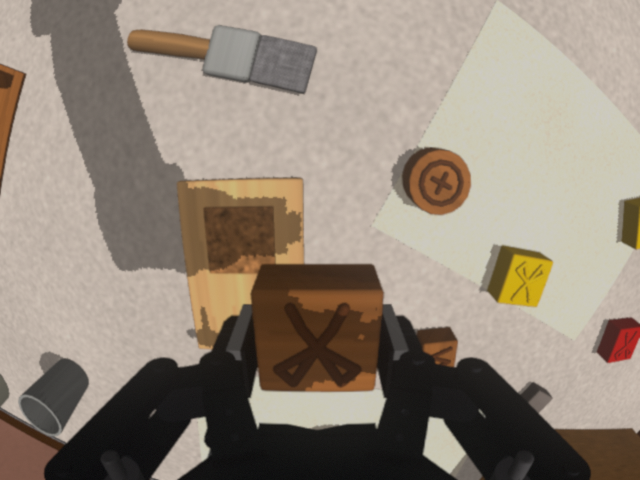

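The pad is at (240,238) in view and nearly aligned with the jaws. The held block is still upright.

Run:
```python
from h import *
im=cv2.imread("pics/w8.png")[:,:,::-1]
im2=np.clip(im.astype(float)*1.6,0,255).astype(np.uint8)
savecrop("w8c",im2,(170,170,310,280),5)
```

```text
(no output)
```

View pics/w8c.png

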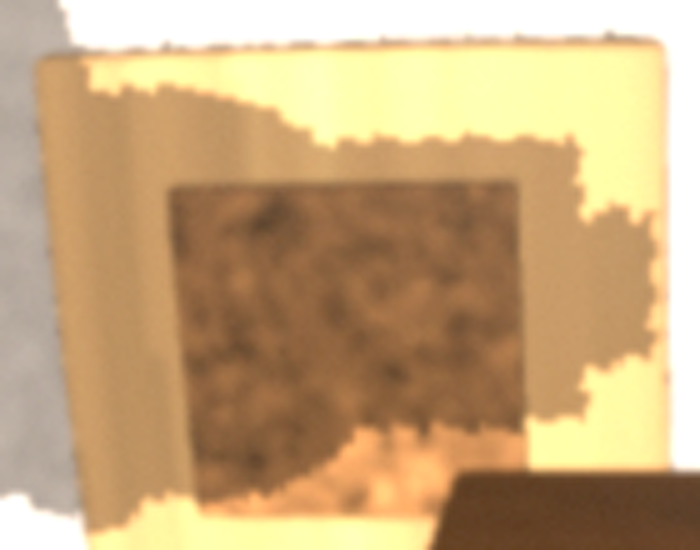

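Run:
```python
from h import *
import pickle
from bench import ctrl
st,f=pickle.load(open("w8.pkl","rb"));t=ctrl.grab_frame("top")
k=lambda x,y:(170+(x-2)/5,170+(y-2)/5)
P=np.array([onz(f,*k(*q),.012,st) for q in [(170,187),(518,181),(527,515),(197,513)]])
c=P.mean(0);print(P,c)
for i in range(4):
    d=P[(i+1)%4]-P[i];print(np.linalg.norm(d),np.degrees(np.arctan2(d[1],d[0]))%90)
B=[onz(f,*k(*q),.008,st) for q in [(38,60),(664,42)]];d=B[1]-B[0];print("base",B,np.linalg.norm(d),np.degrees(np.arctan2(d[1],d[0])))
fc=proj(f,c,st)
cc=lambda x,y:(100+(x-1)/3,195+(y-1)/3)
print(tri([ray(f,*fc,st),ray(t,*cc(677,179.8))]), proj(t,c),cc(677,179.8))
```

```text
[[ 0.5094 -0.0337  0.012 ]
 [ 0.4921  0.024   0.012 ]
 [ 0.5498  0.0404  0.012 ]
 [ 0.5672 -0.0174  0.012 ]] [0.5296 0.0033 0.012 ]
0.06023686845772893 16.65960123553657
0.05995811471026284 15.879729455075585
0.0603977188355926 16.797695483671646
0.060106068011750294 15.7284696587474
base [array([ 0.4949, -0.063 ,  0.008 ]), array([0.4637, 0.0409, 0.008 ])] 0.10850968292498357 106.7366061198094
(array([0.528 , 0.0032, 0.0153]), [np.float64(0.0005799419691140378), np.float64(0.0005799419691139756)]) [325.1015 254.0751] (325.33333333333337, 254.6)
```

Run:
```python
from h import *
import pickle
from bench import ctrl
st,f=pickle.load(open("w8.pkl","rb"))
im=f["pixels"]
savecrop("w8d",np.clip(im.astype(float)*2,0,255).astype(np.uint8),(235,250,400,400),4)
M=Rq(st["eef_rot"])
for q in [(252,292),(383,292),(377,390),(260,390)]:
    for y in (-.052,):
        o,d=ray(f,*q,st);o=M.T@(o-st["tcp_pos"]);d=M.T@d;print(q,o+d*(y-o[1])/d[1])
plan(ctrl.state(),[.5296,.0033,.05],np.radians(106.4))
```

```text
(252, 292) [-0.0241 -0.052   0.0232]
(383, 292) [ 0.0249 -0.052   0.0232]
(377, 390) [ 0.0265 -0.052  -0.0254]
(260, 390) [-0.0247 -0.052  -0.0253]
t 7.7 tcp [0.4968 0.064  0.1353] jawyaw 106.5817207725863 
 tool axes
 [[-0.2854 -0.0044 -0.9584]
 [ 0.9584 -0.0033 -0.2854]
 [-0.002  -1.      0.0051]]
shift u [-0.6739  0.8539 -0.1453] turn u [-0.0098  0.006  -0.0038] q7 1.582190165625613
```

View pics/w8d.png

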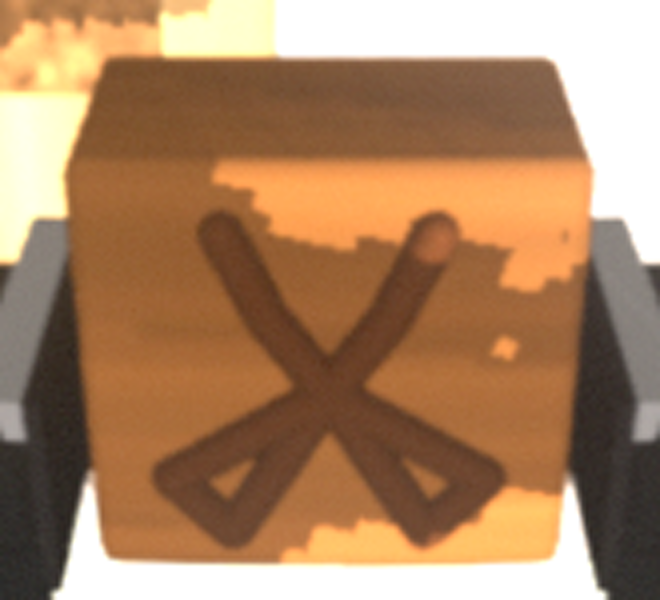

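The block sits within 1 mm of the tool centre. I'll go over the pad, then down.

```bash
python3 -m handwheel '-0.35 0 -0.08 0 0 0;-0.3 0 -0.06 0 0 0;0 0.3 0 0 0 0;0 0.4 0 0 0 0;0 0.1 0 0 0 0;0 0 0 0 0 0'
python3 - <<'E'
from h import *
from bench import ctrl
plan(ctrl.state(),[.5296,.0033,-.009],np.radians(106.4))
E
```

```text
t: 8.3
tcp_pos: [0.533, 0.017, 0.054]
eef_rot: [-0.417, 0.417, 0.573, -0.57]
ft_force: [0.6, -0.1, -0.1]
grip_width: 0.049
t 8.3 tcp [0.533 0.017 0.054] jawyaw 107.75515454189213 
 tool axes
 [[-0.3049  0.0018 -0.9524]
 [ 0.9524  0.0034 -0.3049]
 [ 0.0026 -1.     -0.0027]]
shift u [-0.1219  0.6299  0.0758] turn u [0.0051 0.0452 0.0051] q7 1.6792920589621323
```

```bash
python3 -m handwheel '-0.12 0 0.075 0 0.04 0;0 0.2 0 0 0 0;0 0.2 0 0 0 0;0 0 0 0 0 0'
python3 - <<'E'
from h import *
from bench import ctrl
st=ctrl.state()
plan(st,[.5296,.0033,-.011],np.radians(106.4))
f=ctrl.grab_frame("wrist"); cv2.imwrite("pics/w9.png",f["pixels"][:,:,::-1])
E
```

```text
t: 8.7
tcp_pos: [0.5334, 0.0033, 0.0189]
eef_rot: [-0.42, 0.425, 0.57, -0.563]
ft_force: [-1.0, -0.4, -0.2]
grip_width: 0.0489
t 8.7 tcp [0.5334 0.0033 0.0189] jawyaw 106.5749188551338 
 tool axes
 [[-0.2853  0.0119 -0.9584]
 [ 0.9584  0.0033 -0.2852]
 [-0.0002 -0.9999 -0.0124]]
shift u [0.0103 0.2984 0.0398] turn u [ 0.0236  0.0058 -0.0003] q7 1.674641479476715
```

View pics/w9.png

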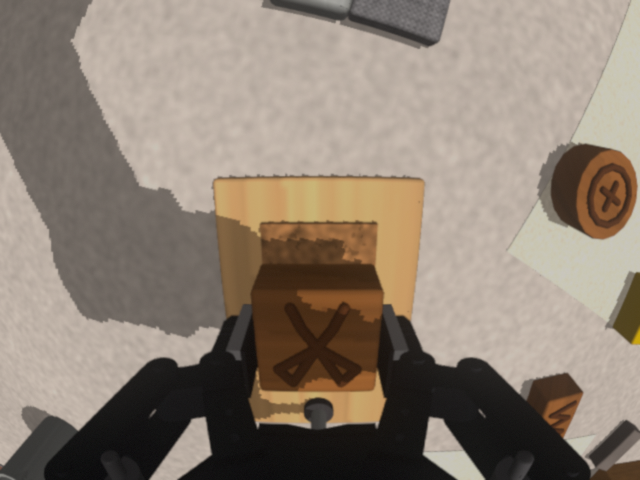

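```bash
python3 -m handwheel '0.01 0 0.04 0.024 0 0;0 0.12 0 0 0 0;0 0.06 0 0 0 0;0 0 0 0 0 0'
python3 - <<'E'
from h import *
from bench import ctrl
st=ctrl.state()
plan(st,[.5296,.0033,-.0115],np.radians(106.4))
f=ctrl.grab_frame("wrist"); cv2.imwrite("pics/w10.png",f["pixels"][:,:,::-1])
savecrop("w10c",np.clip(f["pixels"].astype(float)*1.7,0,255).astype(np.uint8),(200,170,440,350),3)
import pickle;pickle.dump((st,f),open("w10.pkl","wb"))
E
```

```text
t: 9.15
tcp_pos: [0.5334, 0.003, 0.0054]
eef_rot: [-0.42, 0.426, 0.569, -0.565]
ft_force: [-0.4, 0.4, -0.7]
grip_width: 0.0491
t 9.15 tcp [0.5334 0.003  0.0054] jawyaw 106.53204129937001 
 tool axes
 [[-0.2846  0.0101 -0.9586]
 [ 0.9587 -0.0002 -0.2846]
 [-0.003  -0.9999 -0.0096]]
shift u [0.014  0.1682 0.0369] turn u [ 0.0183  0.0044 -0.0058] q7 1.6673467974342189
```

View pics/w10c.png

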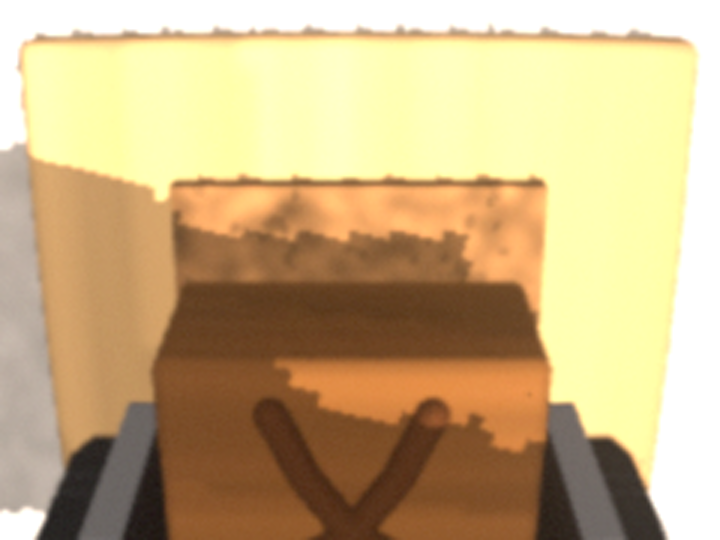

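Run:
```python
from h import *
import pickle
st,f=pickle.load(open("w10.pkl","rb")); M=Rq(st["eef_rot"])
k=lambda x,y:(200+(x-1)/3,170+(y-1)/3)
for q,z in [((173,184),.012),((545,182),.012),((24,42),.008),((694,42),.008)]:
    p=onz(f,*k(*q),z,st);print(p,M.T@(p-st["tcp_pos"]))
# block bottom edge back: corners
for q in [(182,285),(524,285)]:
    o,d=ray(f,*k(*q),st);o=M.T@(o-st["tcp_pos"]);d=M.T@d;print("blk bottom",o+d*(-.024-o[1])/d[1])
```

```text
[ 0.5096 -0.0336  0.012 ] [-0.0283 -0.0069  0.0331]
[0.4924 0.0232 0.012 ] [ 0.031  -0.0071  0.0335]
[ 0.4947 -0.0632  0.008 ] [-0.0525 -0.003   0.0559]
[0.4638 0.0399 0.008 ] [ 0.0552 -0.0033  0.0561]
blk bottom [-0.0249 -0.024   0.0227]
blk bottom [ 0.0256 -0.024   0.0228]
```

```bash
python3 -m handwheel '0.015 0 0.05 0.018 0 0;0.015 0 0.04 0.018 0 0;0 0 0 0 0 0'
python3 - <<'E'
from h import *
from bench import ctrl
st=ctrl.state()
plan(st,[.5296,.0033,-.0115],np.radians(106.4))
E
```

```text
t: 9.5
tcp_pos: [0.5232, 0.0035, 0.0056]
eef_rot: [0.424, -0.421, -0.563, 0.57]
ft_force: [-0.3, 0.3, -0.5]
grip_width: 0.0492
t 9.5 tcp [0.5232 0.0035 0.0056] jawyaw 106.54064538482429 
 tool axes
 [[-0.2847 -0.0094 -0.9586]
 [ 0.9586 -0.0059 -0.2846]
 [-0.003  -0.9999  0.0107]]
shift u [-0.0196  0.1709 -0.0629] turn u [-0.0205  0.0047 -0.0057] q7 1.6623382277678727
```

```bash
python3 -m handwheel '-0.02 0.07 -0.03 -0.01 0 0;0 0.06 0 0 0 0;0 0 0 0 0 0'
python3 - <<'E'
from h import *
from bench import ctrl
st=ctrl.state()
plan(st,[.5296,.0033,-.0115],np.radians(106.4))
E
```

```text
t: 9.8
tcp_pos: [0.5271, 0.0023, -0.0082]
eef_rot: [0.423, -0.423, -0.565, 0.569]
ft_force: [0.7, -0.8, -0.6]
grip_width: 0.0492
t 9.8 tcp [ 0.5271  0.0023 -0.0082] jawyaw 106.54890756296679 
 tool axes
 [[-0.2848 -0.0033 -0.9586]
 [ 0.9586 -0.0042 -0.2848]
 [-0.0031 -1.      0.0044]]
shift u [ 0.002   0.0324 -0.0273] turn u [-0.0083  0.005  -0.006 ] q7 1.6616464481228626
```

```bash
python3 -m handwheel '0 0 -0.025 0 0 0;0 0 0 0 0 0'
python3 - <<'E'
from h import *
from bench import ctrl
st=ctrl.state()
plan(st,[.5296,.0033,-.0115],np.radians(106.4))
f=ctrl.grab_frame("wrist")
savecrop("w11c",np.clip(f["pixels"].astype(float)*1.7,0,255).astype(np.uint8),(200,170,440,350),3)
import pickle;pickle.dump((st,f),open("w11.pkl","wb"))
E
```

```text
t: 10.0
tcp_pos: [0.5295, 0.003, -0.0088]
eef_rot: [0.423, -0.423, -0.565, 0.569]
ft_force: [-0.0, 0.3, -0.7]
grip_width: 0.0494
t 10.0 tcp [ 0.5295  0.003  -0.0088] jawyaw 106.53866674645177 
 tool axes
 [[-0.2847 -0.0039 -0.9586]
 [ 0.9586 -0.0043 -0.2846]
 [-0.003  -1.      0.005 ]]
shift u [ 0.0026  0.0272 -0.0014] turn u [-0.0095  0.0046 -0.0057] q7 1.6612781579104936
```

View pics/w11c.png

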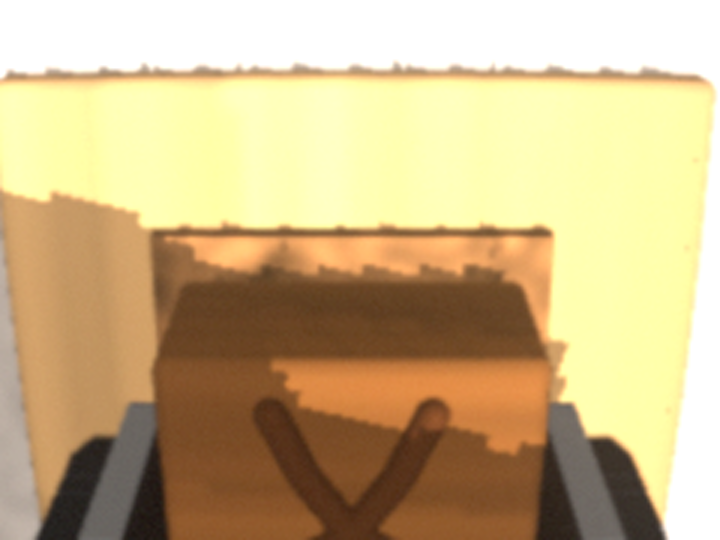

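Run:
```python
from h import *
import pickle
st,f=pickle.load(open("w11.pkl","rb")); M=Rq(st["eef_rot"])
k=lambda x,y:(200+(x-1)/3,170+(y-1)/3)
for q,z in [((152,233),.012),((552,233),.012)]:
    p=onz(f,*k(*q),z,st);print(p,M.T@(p-st["tcp_pos"]))
for q in [(182,284),(524,284)]:
    o,d=ray(f,*k(*q),st);o=M.T@(o-st["tcp_pos"]);d=M.T@d;print("blk bottom",o+d*(-.024-o[1])/d[1])
```

```text
[ 0.5096 -0.0337  0.012 ] [-0.0296 -0.0205  0.0297]
[0.4926 0.0234 0.012 ] [ 0.03   -0.0207  0.0298]
blk bottom [-0.0249 -0.024   0.0229]
blk bottom [ 0.0256 -0.024   0.0229]
```

```bash
python3 -m handwheel '0 0.025 0.015 0 0 0;0 0.01 0 0 0 0;0 0 0 0 0 0'
python3 - <<'E'
from h import *
from bench import ctrl
st=ctrl.state()
plan(st,[.5296,.0033,-.012],np.radians(106.4))
f=ctrl.grab_frame("wrist")
savecrop("w12c",np.clip(f["pixels"].astype(float)*1.7,0,255).astype(np.uint8),(200,170,440,350),3)
import pickle;pickle.dump((st,f),open("w12.pkl","wb"))
E
```

```text
t: 10.35
tcp_pos: [0.5278, 0.0024, -0.0123]
eef_rot: [0.423, -0.423, -0.565, 0.569]
ft_force: [-1.0, 0.3, -0.0]
grip_width: 0.0491
t 10.35 tcp [ 0.5278  0.0024 -0.0123] jawyaw 106.53333176727466 
 tool axes
 [[-0.2846 -0.0039 -0.9586]
 [ 0.9586 -0.0044 -0.2846]
 [-0.0031 -1.      0.005 ]]
shift u [ 0.0036 -0.0029 -0.0197] turn u [-0.0096  0.0044 -0.006 ] q7 1.660459769216645
```

View pics/w12c.png

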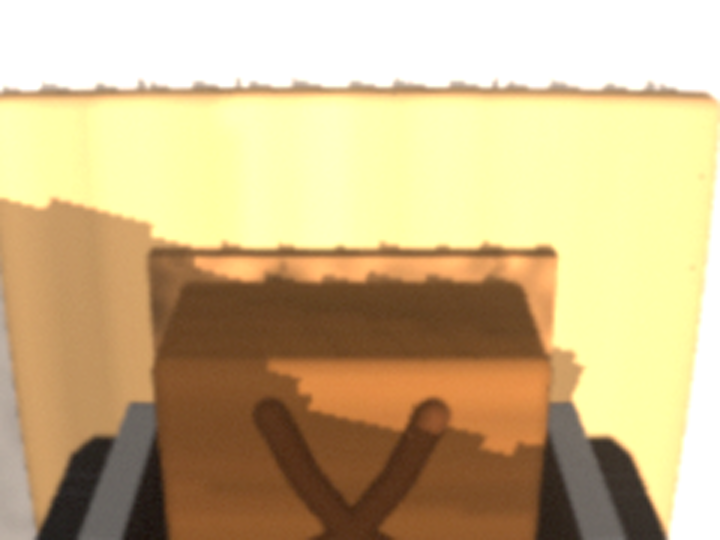

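Run:
```python
from h import *
import pickle
st,f=pickle.load(open("w12.pkl","rb")); M=Rq(st["eef_rot"])
k=lambda x,y:(200+(x-1)/3,170+(y-1)/3)
P=[]
for q,z in [((149,252),.012),((555,252),.012),((181,284),.012),((524,284),.012)]:
    p=onz(f,*k(*q),z,st);P.append(M.T@(p-st["tcp_pos"]));print(p,P[-1])
```

```text
[ 0.5095 -0.0338  0.012 ] [-0.0296 -0.024   0.028 ]
[0.4925 0.0232 0.012 ] [ 0.0299 -0.0242  0.0281]
[ 0.513  -0.0281  0.012 ] [-0.0251 -0.0241  0.023 ]
[0.4985 0.0205 0.012 ] [ 0.0256 -0.0242  0.023 ]
```

The gaps are 5.1 mm behind and 4.5 and 4.3 mm at the sides, so the block is centred, with its underside at pad level. I'll release it.

```bash
python3 -m handwheel '0 0.01 0 0 0 0;0 0 0 0 0 0'; python3 -m handwheel '0 0 0 0 0 0;0 0 0 0 0 0;0 0 0 0 0 0;0 0 0 0 0 0;0 0 0 0 0 0' 1;  python3 -m handwheel '0 -0.2 0 0 0 0;0 -0.4 0 0 0 0;0 -0.45 0.1 0 0 0;0 -0.45 0.2 0 0 0;0 -0.4 0.3 0 0 0;0 0 0.3 0 0 0;0 0 0 0 0 0'
python3 - <<'E'
from h import *
from bench import ctrl
st=ctrl.state()
f=ctrl.grab_frame("wrist");s=ctrl.grab_frame("scene")
plan(st,[.5296,.0033,-.012],np.radians(106.4));print(st["dq"])
cv2.imwrite("pics/w13.png",f["pixels"][:,:,::-1])
savecrop("s13",s["pixels"],(250,170,400,290),5)
import pickle;pickle.dump((st,f),open("w13.pkl","wb"))
E
```

```text
t: 10.6
tcp_pos: [0.528, 0.0024, -0.0124]
eef_rot: [0.423, -0.423, -0.565, 0.569]
ft_force: [-0.0, -0.3, -0.2]
grip_width: 0.0494
t: 11.1
tcp_pos: [0.5283, 0.0024, -0.0124]
eef_rot: [0.423, -0.423, -0.565, 0.569]
ft_force: [0.0, -0.2, -0.4]
grip_width: 0.0852
t: 11.8
tcp_pos: [0.4407, -0.0228, 0.1839]
eef_rot: [0.423, -0.423, -0.565, 0.569]
ft_force: [0.7, -0.5, -0.2]
grip_width: 0.0855
t 11.8 tcp [ 0.4407 -0.0228  0.1839] jawyaw 106.60019526571749 
 tool axes
 [[-0.2857 -0.0042 -0.9583]
 [ 0.9583 -0.0053 -0.2857]
 [-0.0039 -1.      0.0055]]
shift u [ 0.0033  1.9539 -0.9375] turn u [-0.0105  0.0067 -0.0075] q7 1.7725326491824147
[-0.0096 -0.0175 -0.0203 -0.1237 -0.0088 -0.0346 -0.0023]
```

View pics/w13.png

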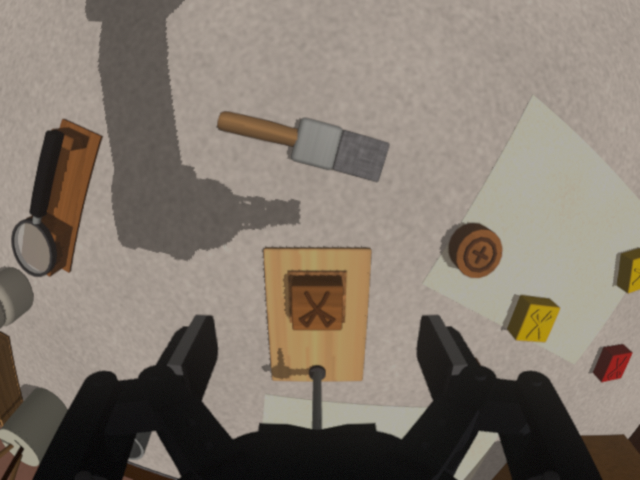

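View pics/s13.png

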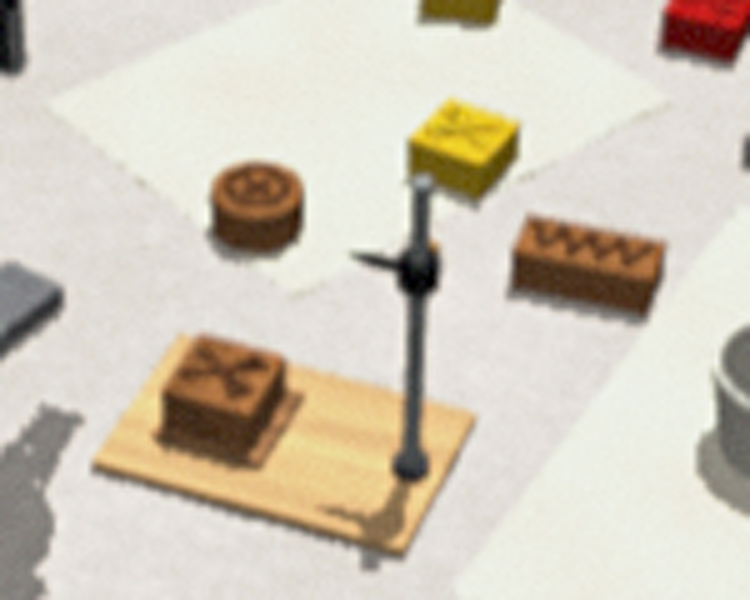

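The block stands centred on the pad, carved face up. The pointer tip is at scene px (320.6,220.8). Next I measure the pointer's height from the scene and top views.

Run:
```python
from h import *
from bench import ctrl
t=ctrl.grab_frame("top");s=ctrl.grab_frame("scene")
a=np.radians(16.4);tx=np.array([.5296+.065*np.cos(a),.0033+.065*np.sin(a)])
q=(250+(355-2)/5,170+(256-2)/5)
for h in np.arange(.09,.155,.01): print(h,proj(s,[*tx,h]),proj(t,[*tx,h]))
post=np.array([.5296+.1*np.cos(a),.0033+.1*np.sin(a)])
print(q,"post top",proj(s,[*post,.19]),proj(s,[*post,.008]),"seen",250+420/5,170+180/5,250+410/5,170+465/5)
savecrop("t13",t["pixels"],(285,180,365,290),6)
```

```text
0.09 [318.7875 234.9247] [319.3956 220.4213]
0.09999999999999999 [318.8457 231.7689] [319.452  219.3545]
0.10999999999999999 [318.9045 228.5816] [319.5091 218.2724]
0.11999999999999998 [318.9638 225.3625] [319.5671 217.1745]
0.12999999999999998 [319.0238 222.1109] [319.6259 216.0606]
0.13999999999999996 [319.0844 218.8265] [319.6856 214.9303]
0.14999999999999997 [319.1456 215.5087] [319.7462 213.7832]
(320.6, 220.8) post top [333.4984 205.3634] [331.1995 263.2751] seen 334.0 206.0 332.0 263.0
```

View pics/t13.png

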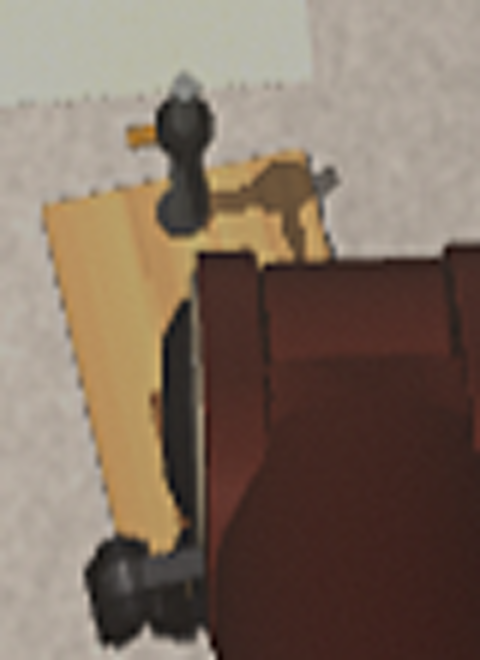

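Run:
```python
from h import *
from bench import ctrl
t=ctrl.grab_frame("top");s=ctrl.grab_frame("scene")
a=np.radians(16.4);c=np.array([.5296,.0033]);u=np.array([np.cos(a),np.sin(a)])
L=lambda d,h:[*(c+u*d),h]
for n,f,o,k in (("top",t,(285,180),6),("scene",s,(250,170),5)):
    for nm,d,h in (("foot",.1,.008),("top",.1,.19),("collar",.1,.135),("tip",.065,.135),("tip-",.065,.125),("tip+",.065,.145)):
        p=proj(f,L(d,h));print(n,nm,p,"crop",(p-o)*k)
```

```text
top foot [315.7174 214.9615] crop [184.3045 209.7689]
top top [316.2978 193.577 ] crop [187.787   81.4622]
top collar [316.1062 200.6383] crop [186.6371 123.8298]
top tip [319.6556 215.4975] crop [207.9339 212.9851]
top tip- [319.5964 216.6196] crop [207.5784 219.7175]
top tip+ [319.7158 214.3589] crop [208.2947 206.1531]
scene foot [331.1995 263.2751] crop [405.9973 466.3757]
scene top [333.4984 205.3634] crop [417.4922 176.8171]
scene collar [332.7589 223.9938] crop [413.7943 269.969 ]
scene tip [319.054  220.4729] crop [345.2702 252.3643]
scene tip- [318.9938 223.7408] crop [344.9688 268.7039]
scene tip+ [319.1149 217.1718] crop [345.5746 235.8591]
```

Collar and tip fit h ≈ 0.135–0.137 in both views; I'll check it again against the lens later. Now to the loupe: lens about (0.558,-0.320), yaw about -10°.

```bash
python3 -m handwheel '-0.47 0 0.07 0 0.28 0;-0.47 0 0 0 0.28 0;-0.46 0 -0.07 0 0.28 0;-0.45 0.05 -0.14 0 0.04 0;-0.45 0.1 -0.15 0 0 0;-0.35 0.1 -0.12 0 0 0;0 0 0 0 0 0;0 0 0 0 0 0' 1 80
python3 - <<'E'
from h import *
from bench import ctrl
st=ctrl.state(); f=ctrl.grab_frame("wrist"); cv2.imwrite("pics/w14.png",f["pixels"][:,:,::-1])
plan(st,[.481,-.306,.12],np.radians(80)); print(st["dq"])
import pickle;pickle.dump((st,f),open("w14.pkl","wb"))
E
```

```text
t: 12.9
tcp_pos: [0.4924, -0.2966, 0.1485]
eef_rot: [0.544, -0.539, -0.453, 0.457]
ft_force: [0.2, 1.1, 0.2]
grip_width: 0.0855
t 12.9 tcp [ 0.4924 -0.2966  0.1485] jawyaw 80.07138130456126 
 tool axes
 [[ 0.1724 -0.0089 -0.985 ]
 [ 0.985   0.0009  0.1724]
 [-0.0007 -1.      0.0089]]
shift u [-0.1126  0.2859  0.0939] turn u [-0.0169  0.0024 -0.0013] q7 1.8979895856355289
[ 0.0296  0.0461  0.0263 -0.0225  0.022  -0.0081  0.0004]
```

View pics/w14.png

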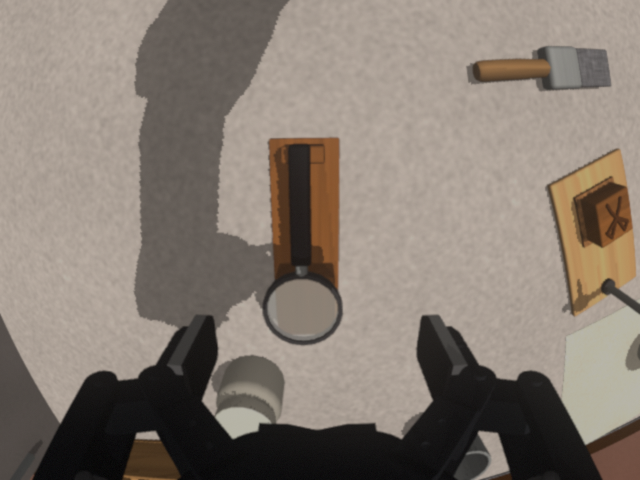

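The loupe's lens is at (303,308) and its handle runs from (301,265) up to (298,145). Measuring in a crop.

Run:
```python
from h import *
import pickle
st,f=pickle.load(open("w14.pkl","rb"))
savecrop("w14c",np.clip(f["pixels"].astype(float)*1.5,0,255).astype(np.uint8),(240,130,370,350),2.7)
im=f["pixels"]; g=cv2.cvtColor(im,cv2.COLOR_RGB2HSV)
m=(g[:,:,2]<50).astype(np.uint8)
mm=np.zeros_like(m);mm[140:262,275:330]=m[140:262,275:330]
cs,_=cv2.findContours(mm,cv2.RETR_EXTERNAL,cv2.CHAIN_APPROX_NONE);c=max(cs,key=cv2.contourArea)
r=cv2.minAreaRect(c);print(r,cv2.boxPoints(r))
for v in range(150,262,15):
    x=np.where(mm[v])[0];print(v,x.min(),x.max())
```

```text
((299.2780456542969, 203.02125549316406), (116.21337890625, 20.4305419921875), 89.29268646240234) [[288.3462 145.0451]
 [308.7752 144.7929]
 [310.2099 260.9974]
 [289.7809 261.2496]]
150 289 308
165 289 308
180 289 308
195 289 309
210 290 309
225 290 309
240 291 309
255 291 310
```

View pics/w14c.png

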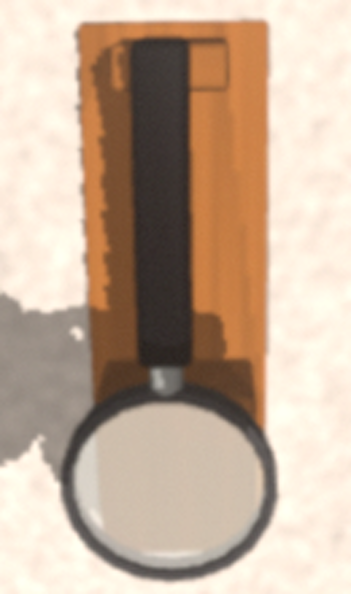

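Run:
```python
from h import *
import pickle
from bench import ctrl
st,f=pickle.load(open("w14.pkl","rb"));t=ctrl.grab_frame("top");s=ctrl.grab_frame("scene")
e=onz(f,298.5,144.5,.056,st);n=onz(f,300.5,265,.056,st);l=onz(f,302.4,307,.05,st)
print(e,n,l,np.linalg.norm(n-e),np.linalg.norm(l-n))
for a,b in((e,n),(e,l),(n,l)): d=b-a;print(np.degrees(np.arctan2(d[1],d[0])))
ll=lambda x,y:(425+(x-2.5)/6,220+(y-2.5)/6)
kk=lambda x,y:(150+(x-2.5)/6,270+(y-2.5)/6)
print("lens tri",tri([ray(f,302.4,307,st),ray(t,*ll(239,172)),ray(s,*kk(342,327))]),tri([ray(f,302.4,307,st),ray(t,*ll(239,172))]),tri([ray(f,302.4,307,st),ray(s,*kk(342,327))]))
print("end tri",tri([ray(f,298.5,144.5,st),ray(t,*ll(178,518))]),tri([ray(f,298.5,144.5,st),ray(s,*kk(152,104))]))
u=(l-e)[:2];u/=np.linalg.norm(u)
g=l[:2]-.078*u; g2=e[:2]+.058*u;print("grip",g,g2)
```

```text
[ 0.4231 -0.2979  0.056 ] [ 0.5142 -0.3134  0.056 ] [ 0.554  -0.3197  0.05  ] 0.09240437025675673 0.04076457452677495
-9.653095730828785
-9.44815779362942
-8.978488835931
lens tri (array([ 0.5568, -0.3201,  0.0455]), [np.float64(0.0004658380358472884), np.float64(0.00030312587306650604), np.float64(0.0003477752195488483)]) (array([ 0.5575, -0.3207,  0.0433]), [np.float64(9.33079183213173e-05), np.float64(9.330791832149112e-05)]) (array([ 0.5566, -0.32  ,  0.0454]), [np.float64(0.0003604659734823307), np.float64(0.000360465973482249)])
end tri (array([ 0.423 , -0.2994,  0.0367]), [np.float64(0.0010340725798048901), np.float64(0.0010340725798048853)]) (array([ 0.4244, -0.2961,  0.0537]), [np.float64(0.002213110949311709), np.float64(0.0022131109493116674)])
grip [ 0.477  -0.3069] [ 0.4803 -0.3074]
```

```bash
python3 -m handwheel '-0.12 0.2 0.13 -0.017 0 0;0 0.35 0 0 0 0;0 0.3 0 0 0 0;0 0 0 0 0 0'
python3 - <<'E'
from h import *
from bench import ctrl
st=ctrl.state(); f=ctrl.grab_frame("wrist"); cv2.imwrite("pics/w15.png",f["pixels"][:,:,::-1])
plan(st,[.479,-.307,.0],np.radians(80.5))
import pickle;pickle.dump((st,f),open("w15.pkl","wb"))
E
```

```text
t: 13.45
tcp_pos: [0.4824, -0.2985, 0.0663]
eef_rot: [-0.536, 0.541, 0.461, -0.457]
ft_force: [-0.4, 0.9, -0.8]
grip_width: 0.0853
t 13.45 tcp [ 0.4824 -0.2985  0.0663] jawyaw 80.91834562276712 
 tool axes
 [[ 0.1578  0.0094 -0.9874]
 [ 0.9875 -0.0013  0.1578]
 [ 0.0002 -1.     -0.0095]]
shift u [-0.0896  0.6626  0.0267] turn u [0.018  0.0139 0.0005] q7 1.9267975492649252
```

View pics/w15.png

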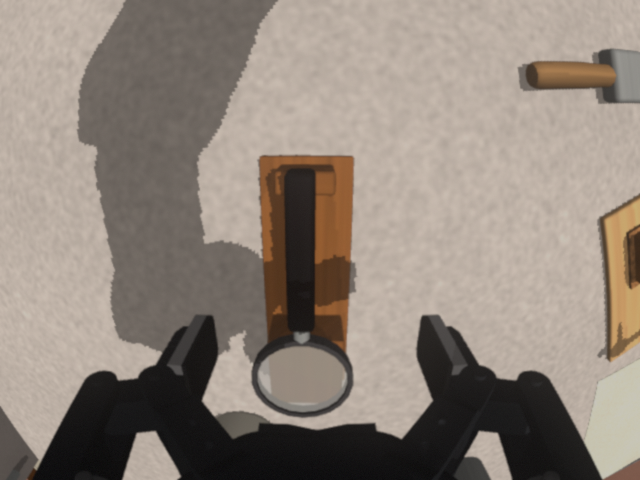

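Run:
```python
from h import *
import pickle
st,f=pickle.load(open("w15.pkl","rb")); M=Rq(st["eef_rot"])
for q in [(300,169),(302,330)]:
    p=onz(f,*q,.056,st);print(p,M.T@(p-st["tcp_pos"]))
```

```text
[ 0.4215 -0.2973  0.056 ] [-0.0085  0.0097  0.0604]
[ 0.5137 -0.3123  0.056 ] [-0.0087  0.0106 -0.033 ]
```

```bash
python3 -m handwheel '-0.09 0.05 0.02 0 0 0;0 0.25 0 0 0 0;0 0.15 0 0 0 0;0 0 0 0 0 0'
python3 - <<'E'
from h import *
from bench import ctrl
st=ctrl.state(); f=ctrl.grab_frame("wrist"); cv2.imwrite("pics/w16.png",f["pixels"][:,:,::-1])
plan(st,[.479,-.307,.0],np.radians(80.5))
import pickle;pickle.dump((st,f),open("w16.pkl","wb"))
E
```

```text
t: 13.9
tcp_pos: [0.4876, -0.3105, 0.0296]
eef_rot: [-0.528, 0.546, 0.465, -0.455]
ft_force: [0.4, 0.2, -0.5]
grip_width: 0.0857
t 13.9 tcp [ 0.4876 -0.3105  0.0296] jawyaw 81.16656656807875 
 tool axes
 [[ 0.1536  0.0267 -0.9878]
 [ 0.9881 -0.0107  0.1533]
 [-0.0064 -0.9996 -0.028 ]]
shift u [0.0238 0.2928 0.0985] turn u [ 0.0535  0.0224 -0.012 ] q7 1.9425363031938987
```

View pics/w16.png

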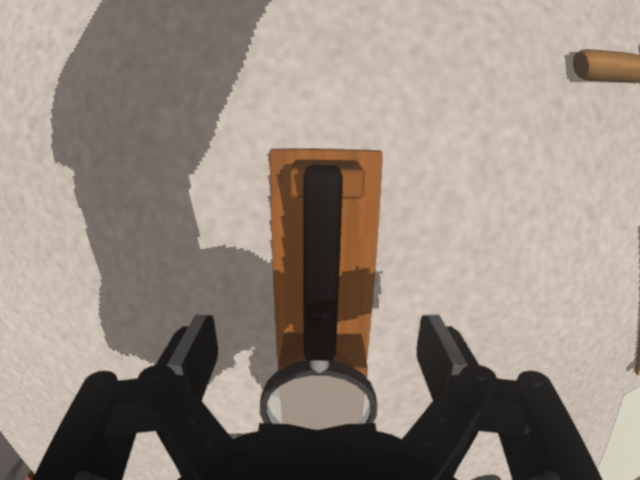

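```bash
python3 -m handwheel '0.02 0 0.09 0.055 0.02 -0.01;0 0 0 0 0 0;0 0 0 0 0 0'
python3 - <<'E'
from h import *
from bench import ctrl
st=ctrl.state()
plan(st,[.479,-.307,.0],np.radians(80.5))
E
```

```text
t: 14.25
tcp_pos: [0.4824, -0.3096, 0.0349]
eef_rot: [-0.536, 0.543, 0.458, -0.457]
ft_force: [-0.2, 0.2, -1.0]
grip_width: 0.0857
t 14.25 tcp [ 0.4824 -0.3096  0.0349] jawyaw 80.5656591656507 
 tool axes
 [[ 0.1639  0.0077 -0.9864]
 [ 0.9865 -0.0062  0.1639]
 [-0.0048 -1.     -0.0086]]
shift u [0.022  0.3485 0.0412] turn u [ 0.0164  0.0022 -0.0092] q7 1.9327502229156097
```

```bash
python3 -m handwheel '0.02 0.1 0.06 0.03 0 0;0 0.15 0.02 0.02 0 0;0 0.1 0.01 0 0 0;0 0 0 0 0 0'
python3 - <<'E'
from h import *
from bench import ctrl
st=ctrl.state(); f=ctrl.grab_frame("wrist"); cv2.imwrite("pics/w17.png",f["pixels"][:,:,::-1])
plan(st,[.479,-.307,.0],np.radians(80.5)); print(st["ft_force"])
import pickle;pickle.dump((st,f),open("w17.pkl","wb"))
E
```

```text
t: 14.65
tcp_pos: [0.474, -0.3066, -0.0017]
eef_rot: [0.542, -0.536, -0.452, 0.463]
ft_force: [-0.3, 1.0, -0.1]
grip_width: 0.0852
t 14.65 tcp [ 0.474  -0.3066 -0.0017] jawyaw 80.59546189001627 
 tool axes
 [[ 0.1634 -0.0173 -0.9864]
 [ 0.9865 -0.003   0.1635]
 [-0.0058 -0.9998  0.0165]]
shift u [ 0.0038 -0.0178 -0.0493] turn u [-0.0316  0.0031 -0.0111] q7 1.9246216770018465
[-0.3235  1.0257 -0.0753]
```

View pics/w17.png

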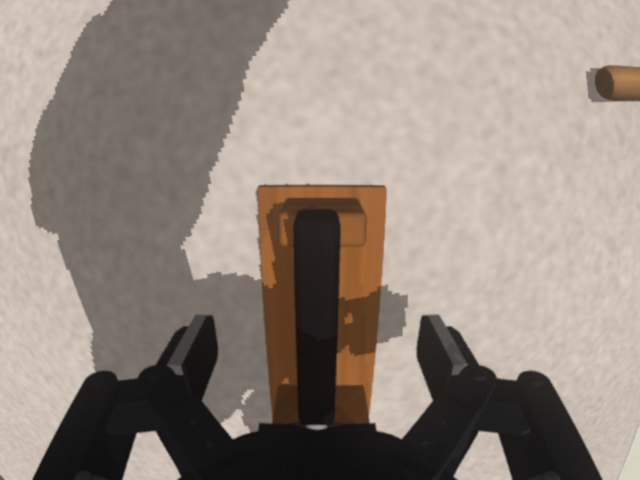

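```bash
python3 -m handwheel '0 0 -0.04 -0.032 0 -0.01;0 0 0 0 0 0;0 0 0 0 0 0'
python3 - <<'E'
from h import *
from bench import ctrl
st=ctrl.state(); f=ctrl.grab_frame("wrist"); 
M=Rq(st["eef_rot"])
plan(st,[.479,-.307,.0],np.radians(80.5)); cv2.imwrite("pics/w18.png",f["pixels"][:,:,::-1])
import pickle;pickle.dump((st,f),open("w18.pkl","wb"))
E
```

```text
t: 15.0
tcp_pos: [0.479, -0.3077, -0.0014]
eef_rot: [-0.538, 0.54, 0.458, -0.457]
ft_force: [-0.4, -0.9, -0.2]
grip_width: 0.0857
t 15.0 tcp [ 0.479  -0.3077 -0.0014] jawyaw 80.58804074844069 
 tool axes
 [[ 0.1635  0.0027 -0.9865]
 [ 0.9865 -0.001   0.1635]
 [-0.0005 -1.     -0.0028]]
shift u [ 0.0073 -0.0143  0.0008] turn u [ 0.0054  0.0029 -0.001 ] q7 1.9331836169042305
```

View pics/w18.png

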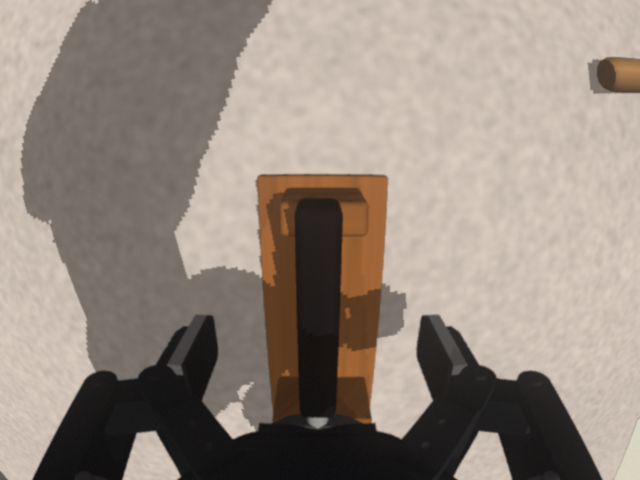

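Level and centred on the handle. Closing.

```bash
python3 -m handwheel '0 0 0 0 0 0;0 0 0 0 0 0;0 0 0 0 0 0;0 0 0 0 0 0;0 0 0 0 0 0;0 0 0 0 0 0;0 0 0 0 0 0' 0 80
python3 - <<'E'
from h import *
from bench import ctrl
st=ctrl.state(); f=ctrl.grab_frame("wrist"); 
plan(st,[.479,-.307,.0],np.radians(80.5)); cv2.imwrite("pics/w19.png",f["pixels"][:,:,::-1]); print(st["grip_width"],st["ft_force"])
M=Rq(st["eef_rot"])
p=onz(f,318,198,.056,st);print(p,M.T@(p-st["tcp_pos"]))
import pickle;pickle.dump((st,f),open("w19.pkl","wb"))
E
```

```text
t: 15.75
tcp_pos: [0.4795, -0.3081, -0.0002]
eef_rot: [-0.538, 0.541, 0.458, -0.457]
ft_force: [0.3, -0.1, 0.5]
grip_width: 0.015
t 15.75 tcp [ 0.4795 -0.3081 -0.0002] jawyaw 80.59003222149397 
 tool axes
 [[ 0.1635  0.0041 -0.9865]
 [ 0.9865 -0.0021  0.1635]
 [-0.0014 -1.     -0.0044]]
shift u [ 0.0105 -0.0025  0.0063] turn u [ 0.0084  0.003  -0.0026] q7 1.9332838428416694
0.014984728363656457 [ 0.2697 -0.1389  0.4643]
[ 0.4205 -0.2979  0.056 ] [ 0.0003 -0.0565  0.0596]
```

View pics/w19.png

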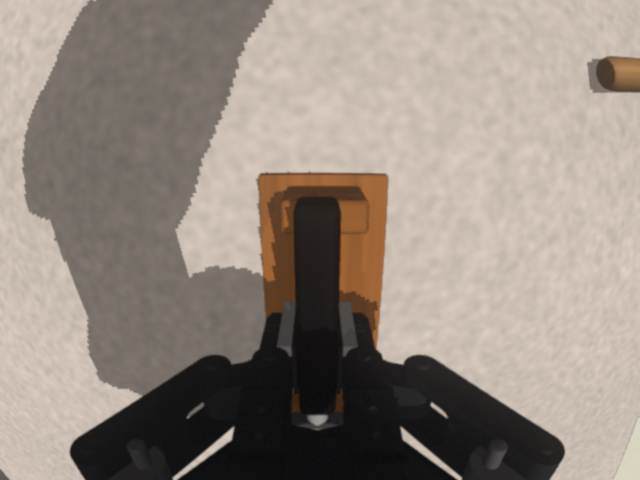

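Gripped at 15 mm. Lifting straight up.

```bash
python3 -m handwheel '0 -0.1 0 0 0 0;0 -0.25 0 0 0 0;0 -0.35 0 0 0 0;0 -0.4 0 0 0 0;0 -0.2 0 0 0 0;0 0 0 0 0 0'
python3 - <<'E'
from h import *
from bench import ctrl
st=ctrl.state(); f=ctrl.grab_frame("wrist");s=ctrl.grab_frame("scene")
plan(st,[.4536,.016,.12],np.radians(80.6)); cv2.imwrite("pics/w20.png",f["pixels"][:,:,::-1]); print(st["grip_width"],st["ft_force"])
savecrop("s20",s["pixels"],(130,220,290,350),5)
E
```

```text
t: 16.4
tcp_pos: [0.4775, -0.307, 0.1351]
eef_rot: [0.539, -0.539, -0.457, 0.457]
ft_force: [-0.6, -0.2, -1.4]
grip_width: 0.0147
t 16.4 tcp [ 0.4775 -0.307   0.1351] jawyaw 80.6009089037971 
 tool axes
 [[ 0.1633  0.     -0.9866]
 [ 0.9866  0.0004  0.1633]
 [ 0.0004 -1.      0.    ]]
shift u [3.1473 0.1522 0.7628] turn u [-0.0001  0.      0.0007] q7 1.9371877258046453
0.014746576970607654 [-0.5522 -0.1873 -1.371 ]
```

View pics/w20.png

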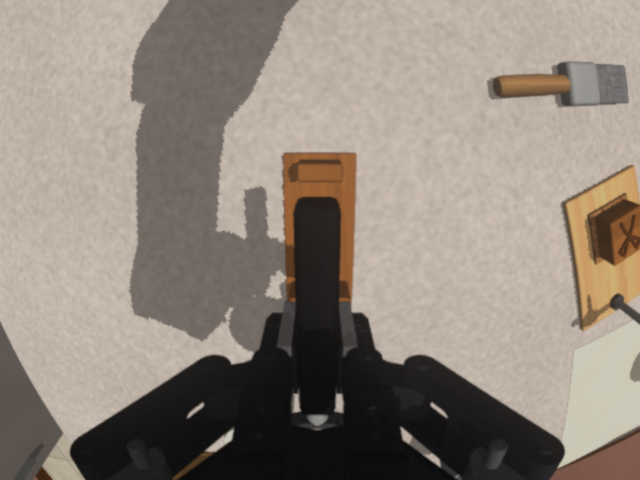

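View pics/s20.png

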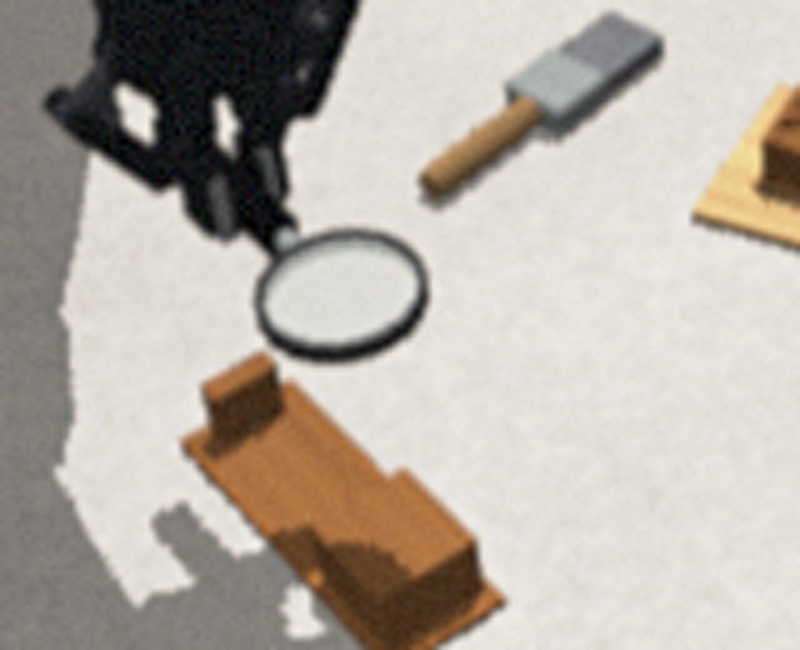

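The loupe is held and level, and the rest is empty. Carrying it towards the stand at height.

```bash
python3 -m handwheel '0.2 0 0.06 0 0 0;0.35 0 0.09 0 0 0;0.4 0 0.1 0 0 0;0.4 0 0.1 0 0 0;0.4 0 0.1 0 0 0;0.4 0 0.1 0 0 0;0.4 0 0.1 0 0 0;0.25 0 0.06 0 0 0;0 0 0 0 0 0;0 0 0 0 0 0'
python3 - <<'E'
from h import *
from bench import ctrl
st=ctrl.state(); f=ctrl.grab_frame("wrist");s=ctrl.grab_frame("scene")
plan(st,[.4536,.016,.089],np.radians(80.6)); cv2.imwrite("pics/w21.png",f["pixels"][:,:,::-1]); print(st["grip_width"],st["ft_force"])
savecrop("s21",s["pixels"],(230,170,380,290),5)
E
```

```text
t: 17.5
tcp_pos: [0.4374, -0.0071, 0.1166]
eef_rot: [0.551, -0.528, -0.447, 0.466]
ft_force: [0.1, -1.0, -1.5]
grip_width: 0.0145
t 17.5 tcp [ 0.4374 -0.0071  0.1166] jawyaw 80.43973807448415 
 tool axes
 [[ 0.1661 -0.041  -0.9853]
 [ 0.9861  0.0078  0.1659]
 [ 0.0009 -0.9991  0.0417]]
shift u [ 0.2541  0.2711 -0.1332] turn u [-0.0796 -0.0053  0.0018] q7 1.3793422736014016
0.014488878449223145 [ 0.0852 -1.0466 -1.4664]
```

View pics/s21.png

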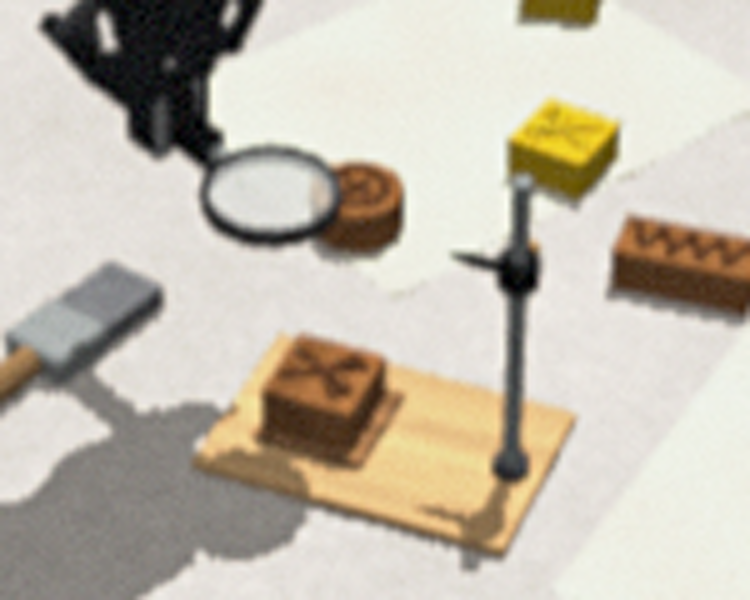

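```bash
python3 -m handwheel '0.13 0.05 -0.07 -0.05 0 0;0.12 0.05 -0.06 -0.03 0 0;0 0.05 0 0 0 0;0 0 0 0 0 0'
python3 - <<'E'
from h import *
from bench import ctrl
st=ctrl.state()
plan(st,[.4536,.016,.089],np.radians(80.6))
E
```

```text
t: 18.0
tcp_pos: [0.4553, 0.0092, 0.0997]
eef_rot: [-0.542, 0.544, 0.453, -0.453]
ft_force: [-0.8, -0.5, -1.4]
grip_width: 0.0143
t 18.0 tcp [0.4553 0.0092 0.0997] jawyaw 79.69397444569937 
 tool axes
 [[ 0.1789  0.0008 -0.9839]
 [ 0.9839 -0.0027  0.1789]
 [-0.0025 -1.     -0.0012]]
shift u [0.0643 0.1071 0.0287] turn u [ 0.0023 -0.0302 -0.0047] q7 1.3173712271952598
```

```bash
python3 -m handwheel '0.06 0.05 0.025 0 -0.03 0;0 0.04 0 0 0 0;0 0 0 0 0 0;0 0 0 0 0 0'
python3 - <<'E'
from h import *
from bench import ctrl
st=ctrl.state();f=ctrl.grab_frame("wrist");s=ctrl.grab_frame("scene");t=ctrl.grab_frame("top")
plan(st,[.4536,.016,.089],np.radians(80.6)); cv2.imwrite("pics/w22.png",f["pixels"][:,:,::-1])
savecrop("s22",s["pixels"],(240,180,360,270),6)
savecrop("t22",t["pixels"],(270,180,390,300),5)
import pickle;pickle.dump((st,f,s,t),open("w22.pkl","wb"))
E
```

```text
t: 18.4
tcp_pos: [0.4533, 0.014, 0.0897]
eef_rot: [-0.539, 0.541, 0.456, -0.458]
ft_force: [-0.2, -0.3, -1.4]
grip_width: 0.0143
t 18.4 tcp [0.4533 0.014  0.0897] jawyaw 80.49926775757628 
 tool axes
 [[ 0.1651 -0.0006 -0.9863]
 [ 0.9863 -0.0037  0.1651]
 [-0.0037 -1.      0.    ]]
shift u [0.02   0.0071 0.0008] turn u [-0.     -0.0034 -0.0071] q7 1.3153823575377142
```

View pics/s22.png

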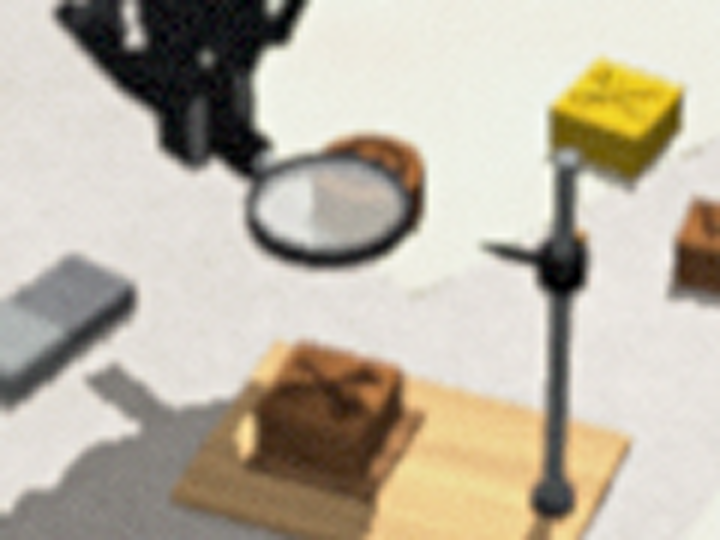

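View pics/w22.png

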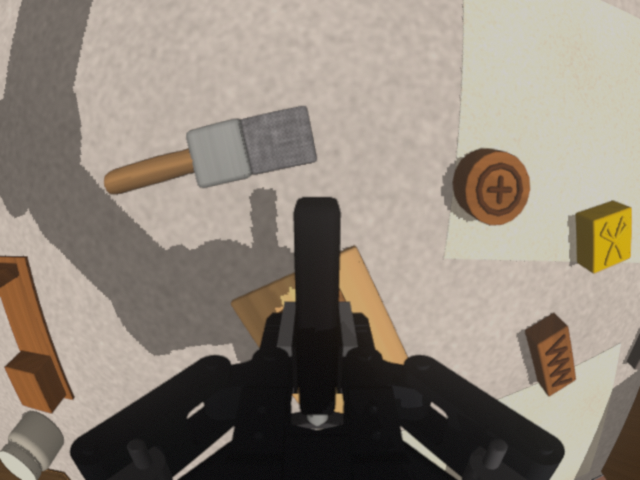

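View pics/t22.png

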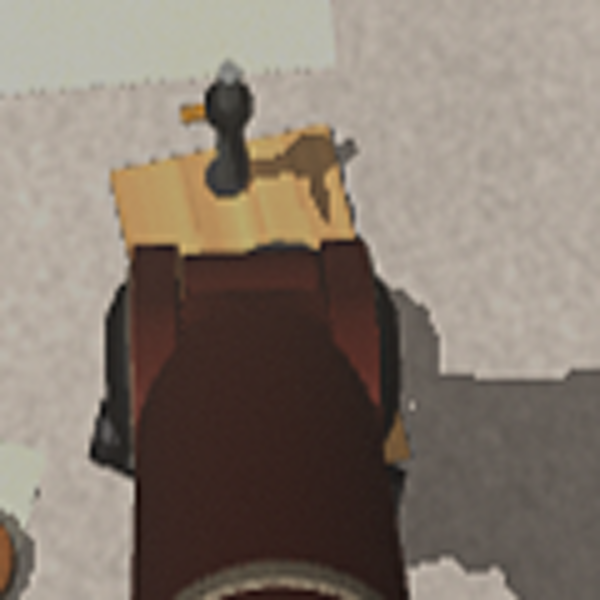

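Run:
```python
from h import *
import pickle
st,f,s,t=pickle.load(open("w22.pkl","rb"));M=Rq(st["eef_rot"])
o=np.array([240,180])
a=np.radians(16.4);c=np.array([.5296,.0033]);u=np.array([np.cos(a),np.sin(a)])
for h in (.125,.13,.135,.14): 
    print(h,"lens",(proj(s,[*c,h])-o)*6+2.5,"tip",(proj(s,[*(c+.065*u),h])-o)*6+2.5,"collar",(proj(s,[*(c+.1*u),h])-o)*6+2.5)
L=st["tcp_pos"]+M@np.array([0,-.047,-.077]);print("lens by kin",L,(proj(s,L)-o)*6+2.5)
# predicted bounding box of disc at L
th=np.linspace(0,2*np.pi,90)
for z in (-.005,.005):
    P=np.array([(proj(s,L+[.034*np.cos(k),.034*np.sin(k),z])-o)*6+2.5 for k in th]);print(P.min(0),P.max(0))
print((proj(s,[*(c+.1*u),.19])-o)*6+2.5,(proj(s,[*(c+.1*u),.008])-o)*6+2.5)
```

```text
0.125 lens [327.8925 226.492 ] tip [476.4625 264.9447] collar [558.2728 286.1188]
0.13 lens [327.702  216.7586] tip [476.6429 255.1656] collar [558.662  276.3157]
0.135 lens [327.5106 206.9769] tip [476.8242 245.3372] collar [559.0531 266.4627]
0.14 lens [327.3183 197.1465] tip [477.0064 235.4591] collar [559.4463 256.5596]
lens by kin [0.5293 0.0015 0.1367] [324.0067 205.4659]
[240.0763 164.9991] [408.1642 267.6603]
[239.2532 145.506 ] [408.1812 247.8536]
[563.4907 154.6805] [549.6968 502.1508]
```

The lens is over the block. Pointer height is about 0.1355 from the tip and collar in the scene view and the collar in the top view. The lens is at about 0.1367 by kinematics and 0.134 by the scene view. In xy it is within about 1–2 mm. I'll take one last stability check, then hand in.

```bash
python3 -m handwheel '0.01 0 0 0 0 0.007;0 0 0 0 0 0' - 80
python3 - <<'E'
from h import *
from bench import ctrl
for i in range(4): s=ctrl.grab_frame("scene")
f=ctrl.grab_frame("wrist")
st=ctrl.state();plan(st,[.4536,.016,.089],np.radians(80.6));print(st["dq"],st["grip_width"])
M=Rq(st["eef_rot"]);print("lens",st["tcp_pos"]+M@np.array([0,-.047,-.077]))
savecrop("s23",s["pixels"],(240,180,360,270),6); cv2.imwrite("pics/w23.png",f["pixels"][:,:,::-1])
E
```

```text
t: 18.75
tcp_pos: [0.454, 0.015, 0.0902]
eef_rot: [-0.538, 0.542, 0.455, -0.458]
ft_force: [-0.3, 0.6, -1.1]
grip_width: 0.0143
t 19.0 tcp [0.4538 0.0147 0.0901] jawyaw 80.4518778773814 
 tool axes
 [[ 0.1659 -0.0003 -0.9861]
 [ 0.9861 -0.0076  0.1659]
 [-0.0075 -1.     -0.001 ]]
shift u [0.0128 0.0112 0.0046] turn u [ 0.0019 -0.0049 -0.0143] q7 1.3082192951297023
[ 0.0016  0.0008  0.0003  0.0011  0.0033 -0.0008 -0.0008] 0.01471563536700523
lens [0.5298 0.0023 0.1372]
```

View pics/s23.png

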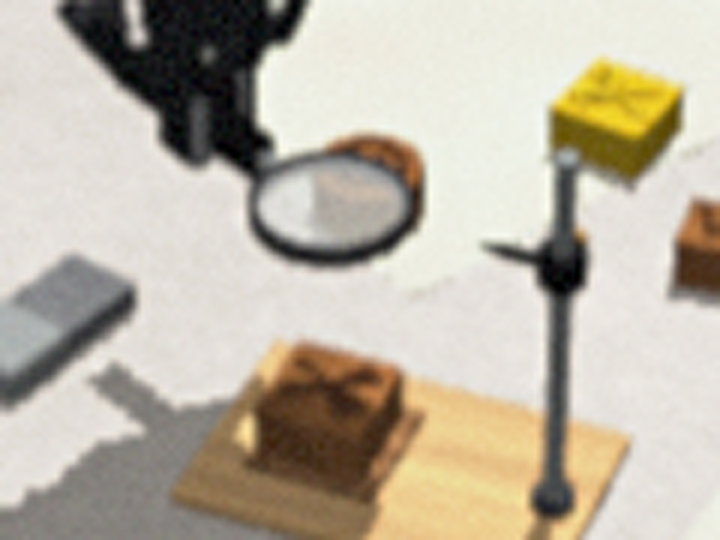

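The final view shows the lens ring centred at crop (332,206) against the expected (327.5,206), under 2 mm off. It is level, still, and clear of the pointer tip at (482,245). Handing in.

```bash
python3 -c "
from bench import ctrl
print(ctrl.close_job())"
```

```text
the job is handed in; nothing more can be done
None
```

I set the brown square block, carved face up, on the cork pad and let go of it. I then took the loupe by its handle and handed the job in at about 19 s, still holding it over the block.

**Last checks:**
- **Block on pad:** just before release the visible pad margins were 5.1 mm behind and 4.5 and 4.3 mm at the sides (5 mm each is ideal). After release it was only judged by eye in the pictures, where it looked centred and upright.
- **Pointer height:** about 135.5 mm from two views. I saw no contact with the pointer, and it stands the same in the later pictures.
- **Lens height:** about 137 mm from the arm's pose. The scene view gave about 134 mm just before a last small nudge; I did not recompute it after that.
- **Lens centring:** within about 2 mm. The arm's pose put it about 1 mm to one side and the scene view 1–2 mm to the other.
- **Tilt and clearance:** tilt is about 0.4°, taking the loupe as still seated as it was gripped. The lens is clear of everything, about 30 mm from the pointer tip, and the arm was at rest.

**What failed or disagreed:** my first grasp closed on nothing, above the block. The fingertips seen in the pictures were about 28 mm behind the reported TCP, which does not match the description, so I corrected the heights from the images. The block and its neighbours did not visibly move.

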